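# Hang a nested flange set on its storage hook

### The job

Hang the three white duct flanges on the storage hook by their holes, largest first, then the middle one, then the smallest, spigot to the back, lifting each over the lip and sliding it back so that it nests flush on the one behind it (the largest against the black stop). Press each one home along the rod with a steady push of about 12 N before you let go and fetch the next, never pushing or knocking any of them with more than 25 N, and leave the filter disc, pipe sleeve and carton where they are.

Things in the scene. Friction and masses are not known exactly. Their poses are not given: they have to be found in the camera images.
- wall_flange: Largest white square flange 110x110, 30 thick (mm), 340 g +-30%, on edge on the table. Hole 31 dia. Back (+x): flat. Front: socket 66 dia, 12 deep. Lug on top: 30 wide (y), 16 thick (x), centred at x=-15, z 49 to 77. Origin: hole axis in back face, 61 over lower edge; x to back, z up. Home: origin at the stop face.
- middle_flange: Middle white square flange 94x94, 30 thick (mm), 250 g +-30%, on edge on the table. Hole 31 dia. Back (+x): spigot 62 dia, 9 long, last 3 stepped in 2. Front: socket 50 dia, 12 deep. Lug on top: 30 wide (y), 16 thick (x), centred at x=-15, z 41 to 69. Origin: hole axis in back face, 53 over lower edge; x to back, z up. Home: spigot in largest's socket (2 play around), origins 30 apart along rod.
- cover_flange: Smallest white square flange 78x78, 30 thick (mm), 180 g +-30%, on edge on the table. Hole 31 dia. Back (+x): spigot 46 dia, 9 long, last 3 stepped in 2. Front: flat. Lug on top: 30 wide (y), 16 thick (x), centred at x=-15, z 33 to 61. Origin: hole axis in back face, 45 over lower edge; x to back, z up. Home: spigot in middle's socket (2 play around), origins 30 apart along rod.
- hook_stop (a point): Root of the fixed hook: on the level rod's axis (14 mm dia, 160 mm over the table), in the front face of a black disc (80 mm dia, 8 thick, on a 24 mm post rising 20 mm above the axis). Rod runs along -x of this frame, towards the robot; x into the stop, z up. A hanging flange has its origin 8 to 9 mm below the axis. The rod springs down 1 mm per 12 N; along its axis all is rigid.
- hook_tip (a point): Outer end of the rod, on its axis, 120 mm before the stop face; axes as hook_stop. Here the rod turns up into a lip, a 14 mm thick round-ended stub from 7 mm below to 15 mm above the axis, 7 mm before and behind this point. Carry a flange over it with its hole axis about 4 mm above the rod's, then let it down about 12 mm behind the lip.
- filter_disc: bystander: grey speckled round filter disc, 100 mm diameter, 36 mm high, lying flat; origin at the centre of its underside
- pipe_sleeve: bystander: white open pipe sleeve, 104 mm diameter, 90 mm high, standing; origin at the centre of its underside
- carton: bystander: brown carton, 60 x 100 x 45 mm; origin at the centre of its underside
Things that resemble listed ones, but are neither listed nor needed, are in the scene too. What is shaped like the cover_flange but blue is not meant.

How it is judged:
By the outcome, as a careful person would: the job done as asked, in the order asked, and still so for the second after the job is handed in, with the robot touching nothing.
It also fails if it takes over 72 s, if anything falls off the work surface, if the arm or the gripper's body presses on something with over 40 N, if the wrist force passes 120 N, or if a joint passes its speed limit or range.

### The arm

A 6-joint arm with a two-finger parallel gripper is mounted at the origin on the work surface. World frame = base frame: x ahead of the robot, y to its left, z up, the work surface at z = 0. Lengths are in m, angles in rad, forces in N, time in s.
With the tool pointing down it reaches from about 0.325 to 0.9 m from the base axis. Payload 3.5 kg.
Tool frame: the origin (TCP) lies midway between the tips of the shut fingers; the grasp point (between the pads) lies 19 mm behind it; z points along the fingers, y is the line along which they close (so a half turn about z gives the same grasp; the last joint's range is limited). The gripper opens to 85 mm and grips with 20 to 120 N. Pads are 22 mm wide; open, the fingers measure 114 mm over their backs; the gripper's body (76 mm by 85 mm) begins 54 mm behind the grasp point. The pads swing forward as they close: fully open they stand 13 mm farther back than shut.
Start: joints at [1.164, 0.276, -0.026, 1.268, 0, 1.467], TCP at [0.187, 0.596, 0.207] pointing down, gripper open.
Joint ranges: [-3.12, 3.12], [-0.85, 1.88], [-1.08, 1.24], [-1.95, 2.15], [-1.57, 1.53], [-3.14, 3.14]. Speed limits (rad/s): [2.57, 2.57, 3.14, 3.14, 3.14, 3.14].

### API

Orientations are given as a unit quaternion [w, x, y, z].
In Python, from bench import state, imaging, workorder gives the robot as it stands.
- The arm moves only by the tool drive_tool, never from a script. Its argument "motion" is a list that holds one entry, the list of rows, each a list of 5 numbers: the opening, from 0 (shut) to 1 (fully open), then the shift along the tool's x, y, z as a fraction of full scale, then the turn about the tool's z as a fraction of full scale. In form: [[[grip, dx, dy, dz, spin], ...]]. A call has exactly 8 rows; each row shifts and turns the commanded pose from where the row before left it, along the tool's axes as they then stand; what a row does not reach is not made up. Full scale, the value 1, is 0.025 m for a shift and 0.12 rad for a turn. A row lasts 1/10 s, in which the tool goes at most 50 mm and 8.59 degrees, less where a joint would pass 70% of its speed; a pose out of reach is approached as far as the arm can. A call with a number of a shift or a turn outside -1 to 1 is refused whole. A call with a gripper value outside its range is refused whole. The fingers move at their own pace and stop on an object; the grip force is fixed at half the most. Time passes only in rows, so rows that do not move let the fingers close, or fill a call up. It gives the time, the measured TCP pose, the force, the opening and the grip force at its end, in the units of the state.
- state(): the state, without advancing time (a new reading comes with each control period).
- imaging.get_image(name): name is "scene" or "side" or "wrist"; returns the picture (420x560x3 uint8, red, green, blue); there is no depth.
- imaging.calibration(name): a dict with "fx", "fy", "cx", "cy" (pixels), "position" and "orientation" of the camera in the world. Camera axes: x right, y down, z forward; pixel columns grow to the right and rows downward; lengths in m; the calibration is good to about 2 mm. A picture is of the moment at which its call begins: read the wrist's pose just before it. calibration takes no time and is no camera call; for the wrist camera it gives the pose at the moment of the call.
- workorder.sign_off(): hands the job in; it is judged then, once.
The state is a dict: "t": time; "joint_pos": joint angles; "qd": joint speeds; "effort": joint torques, N m; "position": TCP position; "ee_rot": TCP orientation; "force": force on the tool from outside, world axes, zero at the start; "wrist_torque": the same for the moment, N m; "width": finger opening in m; "grip_force": force on a finger pad.
Only numpy, scipy, OpenCV 4.12 (cv2) and the standard library are available. Lean on these libraries where they do the work, as an engineer would, in place of code of your own. Each camera call takes 0.05 s, during which the arm holds its last target. There are 200 camera calls.

## Working session

There is one attempt and no reset: what is moved stays moved. The work goes in short steps, Python scripts to look and compute and a tool call to move; the robot and the scene stay as the last step left them, time stands still between calls to the robot, and variables do not carry over. Pictures are saved under pics/ and viewed, at most 10 in all, crops included, and the job is handed in when it is done.

Besides the shell and the picture viewer there is one more tool, called after "Request:" as a command line: name --argument value ..., lists and objects as JSON in quotes. drive_tool: Moves the arm, as the interface text tells. Its arguments: {"type":"object","properties":{"motion":{"type":"array"}},"required":["motion"]}

```bash
ls; mkdir -p pics; cat > h.py <<'E'
import numpy as np, cv2
from bench import state, imaging, workorder
from scipy.spatial.transform import Rotation as R
def rot(q): return R.from_quat([q[1],q[2],q[3],q[0]]).as_matrix()
def cal(n):
    c=imaging.calibration(n); return c, np.array(c["position"]), rot(c["orientation"])
def ray(n,u,v,c=None):
    c,p,M=c or cal(n); d=M@np.array([(u-c["cx"])/c["fx"],(v-c["cy"])/c["fy"],1.]); return p,d
def onz(n,u,v,z,c=None):
    p,d=ray(n,u,v,c); return p+d*(z-p[2])/d[2]
def proj(n,X,c=None):
    c,p,M=c or cal(n); q=M.T@(np.array(X)-p); return np.array([c["fx"]*q[0]/q[2]+c["cx"],c["fy"]*q[1]/q[2]+c["cy"]])
def tri(rays):
    A=0;b=0
    for p,d in rays:
        d=d/np.linalg.norm(d);P=np.eye(3)-np.outer(d,d);A=A+P;b=b+P@p
    X=np.linalg.solve(A,b); return X,[np.linalg.norm((np.eye(3)-np.outer(d,d)/(d@d))@(X-p)) for p,d in rays]
def save(n,f):
    im=imaging.get_image(n); cv2.imwrite("pics/"+f,im[:,:,::-1]); return im
E
python3 - <<'E'
from h import *
np.set_printoptions(precision=4,suppress=True)
print(state())
for n in("scene","side","wrist"): print(n,imaging.calibration(n))
a=save("scene","a_scene.png");b=save("side","a_side.png");c=save("wrist","a_wrist.png")
E
```

```text
pics
{'t': 0.0, 'joint_pos': array([ 1.1636,  0.2772, -0.0279,  1.2679, -0.    ,  1.4674]), 'qd': array([ 0.0003,  0.0014,  0.001 , -0.0015, -0.001 , -0.    ]), 'effort': array([ -0.0025, -44.5509,  29.5202,   0.0165,  -0.0003,  -0.    ]), 'position': array([0.1867, 0.5956, 0.2058]), 'ee_rot': array([-0.0003,  0.1513,  0.9885, -0.0011]), 'force': array([ 0.2872, -0.3119, -0.5953]), 'wrist_torque': array([-0.0418, -0.0088, -0.0168]), 'grip_force': 0.0, 'width': 0.08535853131249843}
scene {'fx': 526.5332663127087, 'fy': 526.5332663127087, 'cx': 275.24693264841005, 'cy': 207.50308533231353, 'position': array([ 1.5025, -0.3042,  1.1815]), 'orientation': array([-0.2994,  0.7648,  0.5275, -0.2174])}
side {'fx': 418.16419884624037, 'fy': 418.16419884624037, 'cx': 274.3847413546939, 'cy': 206.88279332109963, 'position': array([0.2539, 0.6208, 0.8555]), 'orientation': array([ 0.0743, -0.187 ,  0.9143, -0.3514])}
wrist {'fx': 302.4208420134198, 'fy': 302.4208420134198, 'cx': 278.2021535645582, 'cy': 209.21462748619078, 'position': array([0.121 , 0.6169, 0.3727]), 'orientation': array([0.1132, 0.7979, 0.5864, 0.0819])}
```

View pics/a_scene.png

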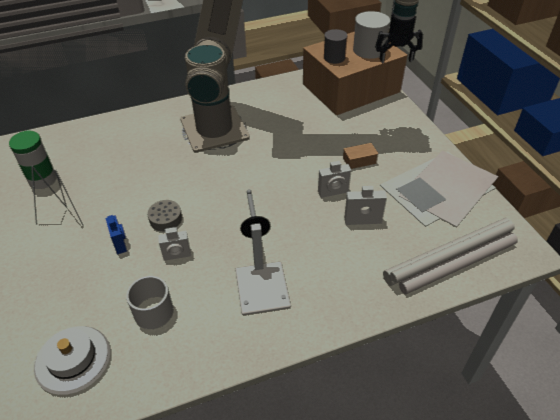

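View pics/a_side.png

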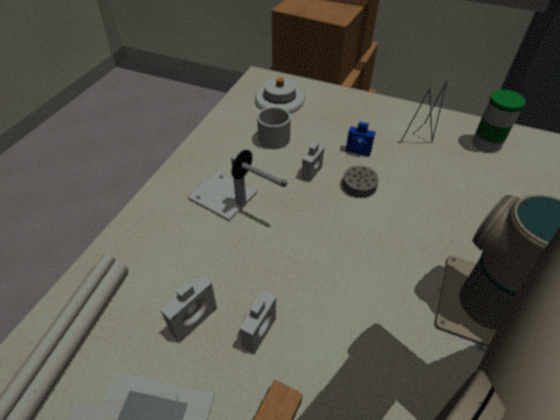

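The scene shows the big flange near (365,207), the middle near (335,180) and the small one near (174,243). The blue decoy is at (117,235). The hook has its tip at (250,193) and stop disc at (256,227). I'll enlarge these.

```bash
python3 - <<'E'
import cv2,numpy as np
s=cv2.imread("pics/a_scene.png");d=cv2.imread("pics/a_side.png")
g=lambda im,x,y,w,h,k:cv2.resize(im[y:y+h,x:x+w],None,fx=k,fy=k,interpolation=cv2.INTER_CUBIC)
o=np.zeros((600,800,3),np.uint8)
def put(i,x,y):o[y:y+i.shape[0],x:x+i.shape[1]]=i
put(g(s,310,150,80,80,5),0,0)      # 400x400
put(g(s,155,220,40,40,5),0,400)
put(g(s,235,180,50,40,5),200,400)
put(g(d,150,260,130,100,3),400,0) #390x300
put(g(d,295,135,40,50,5),400,300)
put(g(d,225,140,66,70,3),600,300)
cv2.imwrite("pics/b.png",o)
E
```

```text
(no output)
```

View pics/b.png

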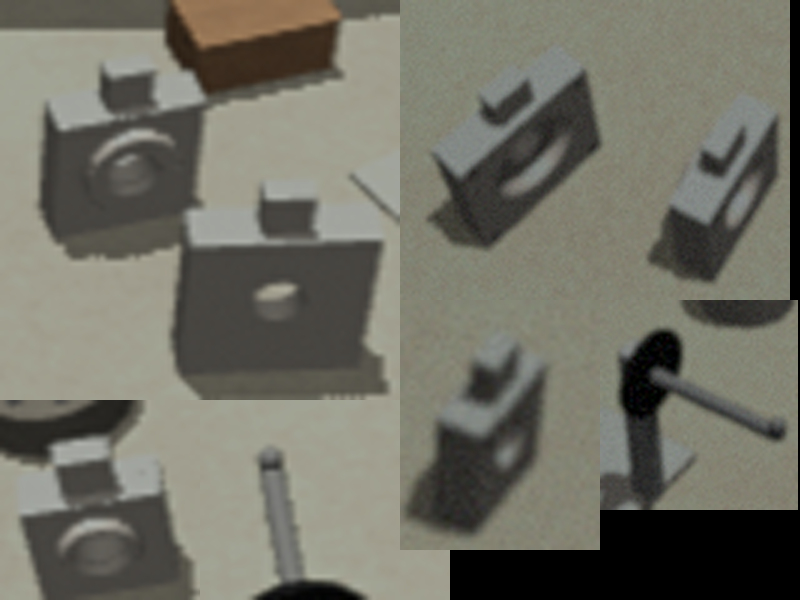

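```bash
python3 - <<'E'
from h import *
np.set_printoptions(precision=4,suppress=True)
P={"big":((367.6,189),(185.3,290)),"mid":((335.6,163.2),(257.7,306)),"small":((171.4,229.8),(314.4,146)),"tip":((249,191.4),(284,182.3)),"stop":((255.5,227),(242.7,165))}
for k,(s,d) in P.items(): print(k,*tri([ray("scene",*s),ray("side",*d)]))
for k,(a,b,z) in {"big":((347.2,199),(386.2,197.6),.11),"mid":((320,175.4),(350.6,171),.094),"small":((159.4,237.4),(187.4,234.4),.078)}.items():
    A=onz("scene",*a,z);B=onz("scene",*b,z);e=B-A;print(k,A,B,np.linalg.norm(e),"yaw",np.arctan2(-e[0],e[1]))
print(rot(state()["ee_rot"]))
E
```

```text
big [0.5909 0.2943 0.1305] [np.float64(0.0014024458514740796), np.float64(0.0014024458514739838)]
mid [0.4468 0.2635 0.1182] [np.float64(0.0006671419270648241), np.float64(0.0006671419270649046)]
small [ 0.5132 -0.2578  0.1015] [np.float64(0.00063880650871595), np.float64(0.0006388065087160358)]
tip [ 0.5124 -0.0306  0.1658] [np.float64(0.00041214468163048353), np.float64(0.00041214468163052094)]
stop [ 0.6334 -0.0545  0.157 ] [np.float64(0.0012752636883989967), np.float64(0.0012752636883989615)]
big [0.5892 0.2347 0.11  ] [0.6244 0.34   0.11  ] 0.1109608869901808 yaw -0.32265621219520446
mid [0.4561 0.21   0.094 ] [0.4721 0.3041 0.094 ] 0.09544198242639489 yaw -0.16858539790528468
small [ 0.5077 -0.2935  0.078 ] [ 0.5251 -0.2188  0.078 ] 0.07671426907669311 yaw -0.2289233990624109
[[-0.9542  0.2991 -0.0007]
 [ 0.2991  0.9542 -0.0016]
 [ 0.0002 -0.0018 -1.    ]]
```

View pics/a_wrist.png

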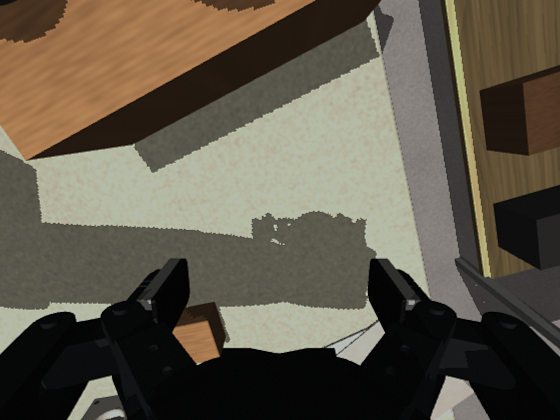

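The wrist view from the start shows the wood block, the brick at (205,335), and fingertips at about (180,270) and (380,270). No flange is in clear view yet.

```bash
cat >> h.py <<'E'
def wristcal(tcp,yaw):
    "predicted wrist camera calibration for TCP pose, tool down, flange-yaw"
    import json
    d=np.load("wc.npz"); T=np.array([[-np.cos(yaw),-np.sin(yaw),0],[-np.sin(yaw),np.cos(yaw),0],[0,0,-1]])
    return (dict(fx=d["k"][0],fy=d["k"][1],cx=d["k"][2],cy=d["k"][3]),np.array(tcp)+T@d["t"],T@d["M"])
def go(target,yaw=None):
    "delta to target in tool axes, full-scale units"
    s=state();M=rot(s["ee_rot"]);d=M.T@(np.array(target)-s["position"])/.025
    cy=np.arctan2(-M[0,1],M[1,1])
    print("pos",s["position"].round(4),"yaw",cy.round(4),"d units",d.round(3),"spin", None if yaw is None else round(-(yaw-cy)/.12,3),"F",s["force"].round(2),"w",round(s["width"],4),"t",round(s["t"],2))
E
python3 - <<'E'
from h import *
np.set_printoptions(precision=4,suppress=True)
s=state();M=rot(s["ee_rot"]);c,p,Mc=cal("wrist")
np.savez("wc.npz",t=M.T@(p-s["position"]),M=M.T@Mc,k=[c["fx"],c["fy"],c["cx"],c["cy"]])
print(M.T@(p-s["position"]),(M.T@Mc)[:,2])
for tcp in [(.55,.30,.24),(.5,.3,.26),(.61,.29,.24),(.65,.28,.24),(.7,.27,.24)]:
    w=wristcal(tcp,-.304)
    print(tcp,proj("",(.59,.29,.138),w),proj("",(.6,.29,.11),w),proj("",tcp,w),proj("",(.6,.235,.11),w),proj("",(.6,.34,.11),w))
go((.6,.28,.26),-.32)
E
```

```text
[ 0.069   0.0003 -0.1668] [-0.2769  0.0002  0.9609]
(0.55, 0.3, 0.24) [280.364  242.1326] [283.0007 240.423 ] [277.6235 243.1432] [233.7846 254.7906] [328.9789 227.0007]
(0.5, 0.3, 0.26) [294.2223 276.7528] [295.4481 272.2853] [277.6235 243.1432] [250.5641 284.934 ] [337.2736 260.4985]
(0.61, 0.29, 0.24) [271.1558 179.8236] [274.8402 184.1219] [277.6235 243.1432] [223.0644 200.1082] [323.2824 169.1649]
(0.65, 0.28, 0.24) [268.0375 132.6689] [272.1839 141.9355] [277.6235 243.1432] [218.4478 159.1903] [322.5169 125.7734]
(0.7, 0.27, 0.24) [260.8221  68.594 ] [265.9509  85.1845] [277.6235 243.1432] [209.6294 104.221 ] [318.7859  67.3265]
pos [0.1867 0.5958 0.2061] yaw -0.3038 d units [-19.553  -7.112  -2.147] spin 0.135 F [-0.13  1.12  0.3 ] w 0.085 t 0.15
```

Request:
drive_tool --motion '[[[1, -0.4, -0.15, -0.7, 0], [1, -0.8, -0.3, -0.7, 0], [1, -1, -0.35, -0.7, 0], [1, -1, -0.35, 0, 0], [1, -1, -0.35, 0, 0], [1, -1, -0.35, 0, 0], [1, -1, -0.35, 0, 0], [1, -1, -0.35, 0, 0]]]'

```text
t: 0.95
position: [0.3403, 0.4808, 0.2591]
ee_rot: [-0.0, 0.151, 0.988, -0.0]
force: [0.8, -0.2, -0.4]
width: 0.0852
grip_force: 0.0
```

Request:
drive_tool --motion '[[[1, -1, -0.35, 0, 0], [1, -1, -0.35, 0, 0], [1, -1, -0.35, 0, 0], [1, -1, -0.35, 0, 0], [1, -1, -0.35, 0, 0], [1, -1, -0.35, 0, 0], [1, -1, -0.35, 0, 0], [1, -1, -0.35, 0, 0]]]'

```text
t: 1.75
position: [0.5101, 0.3542, 0.259]
ee_rot: [-0.0, 0.151, 0.988, -0.0]
force: [0.3, -0.6, 0.8]
width: 0.0853
grip_force: 0.0
```

Request:
drive_tool --motion '[[[1, -1, -0.4, 0, 0], [1, -1, -0.4, 0, 0], [1, -1, -0.4, 0, 0], [1, -1, -0.4, 0, 0], [1, -0.4, -0.2, 0, 0.1], [1, 0, 0, 0, 0], [1, 0, 0, 0, 0], [1, 0, 0, 0, 0]]]'

```text
t: 2.55
position: [0.6, 0.2801, 0.2595]
ee_rot: [-0.0, 0.157, 0.988, 0.0]
force: [-0.0, 0.7, 0.6]
width: 0.0856
grip_force: 0.0
```

```bash
python3 - <<'E'
from h import *
go((.6,.28,.26),-.32)
c=cal("wrist"); im=save("wrist","c_wrist.png")
w=wristcal(state()["position"],-.316); print(c[1],w[1])
E
```

```text
pos [0.6    0.2801 0.2595] yaw -0.3145 d units [-0.001 -0.004 -0.019] spin 0.045 F [-0.02  0.7   0.61] w 0.0856 t 2.55
[0.53456578 0.30169927 0.42643488] [0.53454587 0.30186714 0.42649361]
```

View pics/c_wrist.png

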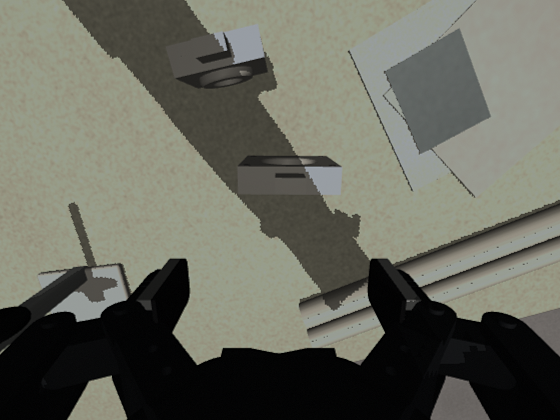

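The wrist view shows the big flange's top edge from (238,194) to (341,195). The middle flange's top runs around (166,46), (262,26), (265,57) and (174,79), and the hook base is at lower left, behind a finger. The grasp point comes from casting the top-face corners and checking their height against the side view.

```bash
python3 - <<'E'
from h import *
np.set_printoptions(precision=4,suppress=True)
c=cal("wrist")
im=cv2.imread("pics/c_wrist.png")
def rep(nm,a,b,z,inset=0.015):
    A=onz("",*a,z,c);B=onz("",*b,z,c);e=B-A;y=np.arctan2(-e[0],e[1]);print(nm,A,B,np.linalg.norm(e[:2]),"yaw",y,"mid",(A+B)/2)
rep("big back",(237.5,194.5),(341.5,195),.11)
rep("big front",(239.5,167),(335,166.5),.11)
rep("mid back",(174,79),(265.5,57),.094)
rep("mid front",(166,46),(261.5,25.5),.094)
# heights: back-edge corners in wrist vs scene
for a,b in [((237.5,194.5),(347.2,199)),((341.5,195),(386.2,197.6)),((174,79),(320,175.4)),((265.5,57),(350.6,171))]:
    print(tri([ray("",*a,c),ray("scene",*b)]))
E
python3 - <<'E'
import cv2
im=cv2.imread("pics/c_wrist.png");cv2.imwrite("pics/d.png",cv2.resize(im[10:210,150:360],None,fx=3.5,fy=2.9,interpolation=cv2.INTER_NEAREST))
E
```

```text
big back [0.5921 0.2372 0.11  ] [0.6271 0.3433 0.11  ] 0.11173339609657047 yaw -0.3191239123174116 mid [0.6096 0.2902 0.11  ]
big front [0.5649 0.2494 0.11  ] [0.5953 0.3446 0.11  ] 0.09996450844969106 yaw -0.30892870244274584 mid [0.5801 0.297  0.11  ]
mid back [0.4616 0.214  0.094 ] [0.4711 0.3091 0.094 ] 0.09556799563956486 yaw -0.09944979967065354 mid [0.4664 0.2616 0.094 ]
mid front [0.4313 0.2186 0.094 ] [0.4435 0.3143 0.094 ] 0.09653222241701019 yaw -0.12669913281295045 mid [0.4374 0.2664 0.094 ]
(array([0.5909, 0.2358, 0.1107]), [np.float64(0.0018243223187784042), np.float64(0.0018243223187783995)])
(array([0.6258, 0.3413, 0.1113]), [np.float64(0.002010965589448294), np.float64(0.002010965589448072)])
(array([0.4593, 0.2116, 0.0941]), [np.float64(0.0031805834167706157), np.float64(0.0031805834167705454)])
(array([0.4693, 0.3078, 0.0898]), [np.float64(0.001737028100675074), np.float64(0.0017370281006752883)])
```

View pics/d.png

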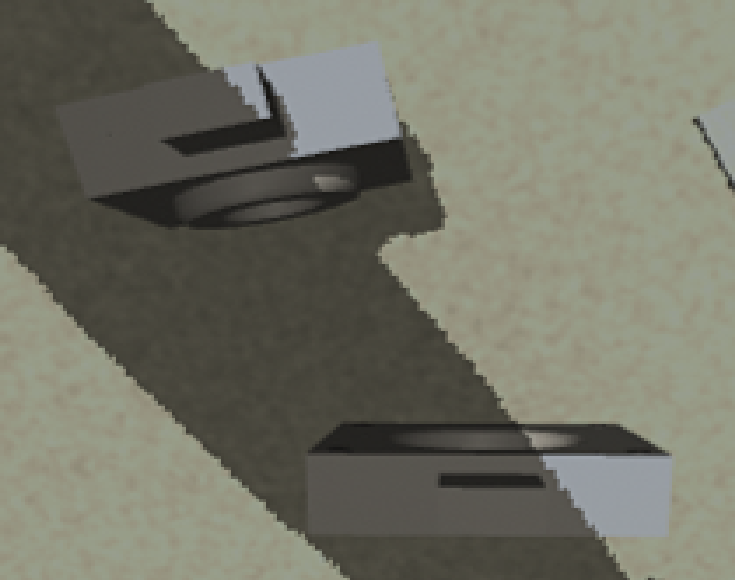

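```bash
python3 - <<'E'
from h import *
np.set_printoptions(precision=4,suppress=True)
c=cal("wrist")
f=lambda X,Y:(150+X/3.5,10+Y/2.9)
def rep(nm,a,b,z):
    A=onz("",*f(*a),z,c);B=onz("",*f(*b),z,c);e=B-A;y=np.arctan2(-e[0],e[1]);print(nm,np.linalg.norm(e[:2]).round(4),"yaw",y.round(4),"mid",(A+B)/2)
rep("big back",(306,537),(671,537),.11)
rep("big front",(306,454),(671,455),.11)
rep("big lug base front",(438,474),(544,474),.11)
rep("big lug top front",(438,487),(544,487),.138)
rep("mid back",(91,199),(409,138),.094)
rep("mid front",(58,108),(379,42),.094)
# lug edge height from wrist+side: side lug top centre
print(proj("side",(.6096-.015*.949,.2902+.015*.315,.138)))
print(proj("scene",(.6096-.015*.949,.2902+.015*.315,.138)))
E
```

```text
big back 0.1121 yaw -0.3142 mid [0.61   0.2902 0.11  ]
big front 0.1092 yaw -0.3175 mid [0.5809 0.2993 0.11  ]
big lug base front 0.0319 yaw -0.3142 mid [0.5879 0.2979 0.11  ]
big lug top front 0.0292 yaw -0.3142 mid [0.5873 0.2969 0.138 ]
mid back 0.0947 yaw -0.107 mid [0.467  0.2632 0.094 ]
mid front 0.0934 yaw -0.0987 mid [0.4371 0.2651 0.094 ]
[181.9034 287.8242]
[368.3429 187.9422]
```

```bash
python3 - <<'E'
from h import *
go((.5957,.2949,.113),-.316)
E
```

```text
pos [0.6001 0.2801 0.2597] yaw -0.3144 d units [0.346 0.508 5.866] spin 0.014 F [-0.42 -0.52  0.56] w 0.0853 t 2.6
```

Request:
drive_tool --motion '[[[1, 0.35, 0.51, 0, 0.01], [1, 0, 0, 1, 0], [1, 0, 0, 1, 0], [1, 0, 0, 1, 0], [1, 0, 0, 1, 0], [1, 0, 0, 1, 0], [1, 0, 0, 0.86, 0], [1, 0, 0, 0, 0]]]'

```text
t: 3.4
position: [0.5929, 0.2944, 0.1092]
ee_rot: [-0.003, 0.157, 0.988, -0.002]
force: [-0.9, -0.4, -1.6]
width: 0.0856
grip_force: 0.0
```

Request:
drive_tool --motion '[[[0.2, 0, 0, 0, 0], [0.2, 0, 0, 0, 0], [0, 0, 0, 0, 0], [0, 0, 0, 0, 0], [0, 0, 0, 0, 0], [0, 0, 0, 0, 0], [0, 0, 0, 0, 0], [0, 0, 0, 0, 0]]]'

```text
t: 4.2
position: [0.5972, 0.2941, 0.1138]
ee_rot: [0.001, 0.158, 0.987, 0.0]
force: [-0.0, -0.9, 4.2]
width: 0.0001
grip_force: 2.2
```

```bash
python3 - <<'E'
from h import *
go((.5957,.2949,.113),-.316)
a=save("wrist","e1.png");b=save("side","e2.png");s=save("scene","e3.png")
o=np.zeros((560,800,3),np.uint8)
k=cv2.resize(a[100:300,180:380],(400,400));o[:400,:400]=k
o[:400,400:]=cv2.resize(b[230:370,120:260],(400,400))
o[400:560,:200]=cv2.resize(s[140:240,300:425],(200,160))
cv2.imwrite("pics/e.png",o[:,:,::-1])
E
```

```text
pos [0.5972 0.2941 0.1138] yaw -0.3172 d units [0.068 0.012 0.031] spin -0.01 F [-0.02 -0.93  4.21] w 0.0001 t 4.2
```

View pics/e.png

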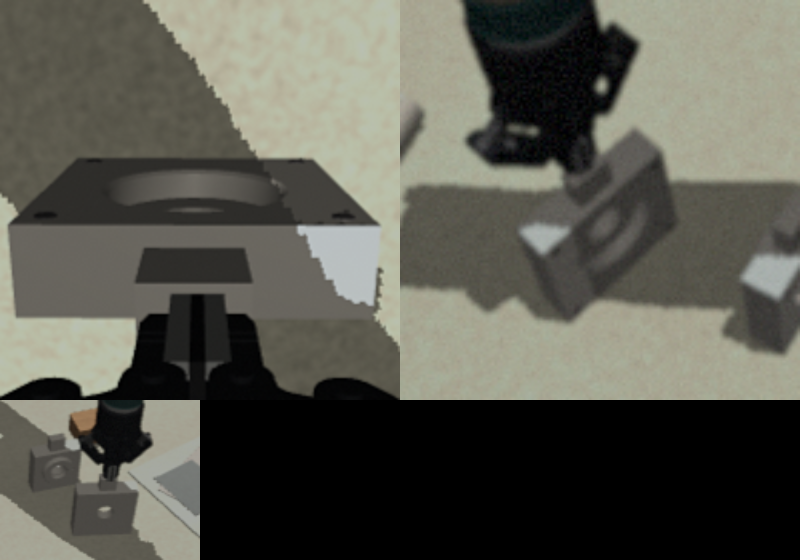

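Request:
drive_tool --motion '[[[0, 0, 0, -0.5, 0], [0, 0, 0, -0.5, 0], [0, 0, 0, -1, 0], [0, 0, 0, -1, 0], [0, 0, 0, 0, 0], [0, 0, 0, 0, 0], [0, 0, 0, 0, 0], [0, 0, 0, 0, 0]]]'

```text
t: 5.15
position: [0.5957, 0.2937, 0.1865]
ee_rot: [-0.001, 0.158, 0.987, -0.001]
force: [0.3, 1.0, 0.3]
width: 0.0004
grip_force: 0.0
```

```bash
python3 - <<'E'
from h import *
go((.5957,.2949,.113),-.316)
a=save("wrist","f1.png");b=save("side","f2.png");s=save("scene","f3.png")
p=state()["position"];
u=proj("side",p);v=proj("scene",p);print(u,v,rot(state()["ee_rot"])[:,2])
o=np.zeros((600,800,3),np.uint8)
o[:400,:400]=cv2.resize(a[150:350,180:380],(400,400))
u0,v0=(u-[40,70]).astype(int),(v-[30,40]).astype(int)
b=b.copy();s=s.copy();b[int(u[1]),int(u[0])]=[255,0,0];s[int(v[1]),int(v[0])]=[255,0,0]
o[:,400:]=cv2.resize(b[u0[1]:u0[1]+120,u0[0]:u0[0]+80],(400,600),interpolation=cv2.INTER_NEAREST)
o[400:,:200]=cv2.resize(s[v0[1]:v0[1]+60,v0[0]:v0[0]+60],(200,200),interpolation=cv2.INTER_NEAREST)
e=cv2.imread("pics/e3.png")[:,:,::-1]; v=proj("scene",(.5972,.2941,.1138)).astype(int)-[30,40]
o[400:,200:400]=cv2.resize(e[v[1]:v[1]+60,v[0]:v[0]+60],(200,200),interpolation=cv2.INTER_NEAREST)
cv2.imwrite("pics/f.png",o[:,:,::-1])
E
```

```text
pos [0.5957 0.2937 0.1865] yaw -0.317 d units [0.009 0.049 2.939] spin -0.008 F [0.31 1.04 0.28] w 0.0004 t 5.15
[177.51119666 273.564662  ] [370.09933009 175.49845454] [-1.78678604e-03 -6.80234422e-04 -9.99998172e-01]
```

View pics/f.png

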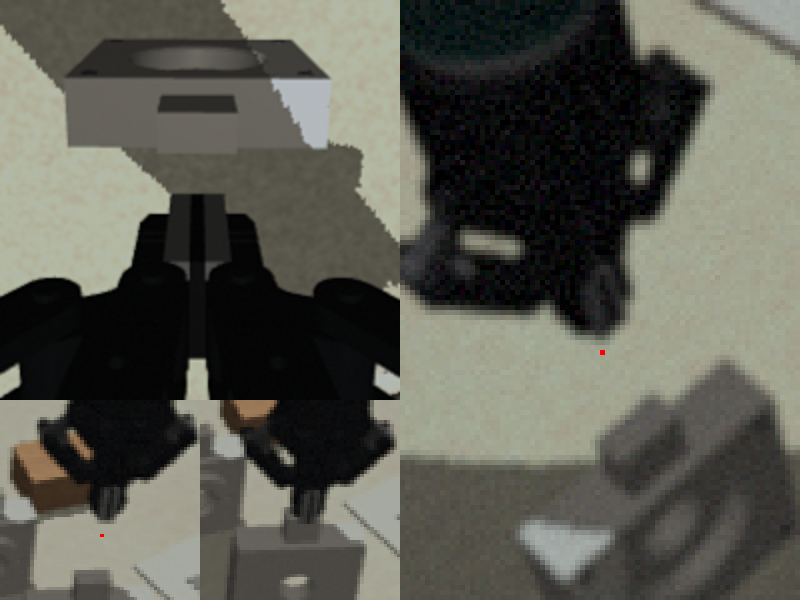

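The flange hasn't moved. The shut fingertips appear 3–5 px above the reported TCP in both views, so the fingers closed on top of the lug rather than around it. I'll measure that offset before trying again.

```bash
python3 - <<'E'
from h import *
np.set_printoptions(precision=4,suppress=True)
p=state()["position"]
u=proj("side",p);v=proj("scene",p)
u0,v0=(u-[40,70]).astype(int),(v-[30,40]).astype(int)
tip_side=u0+np.array([597-400,334])/5-.5; tip_scene=v0+np.array([108,520-400])*60/200-.5
X,e=tri([ray("side",*tip_side),ray("scene",*tip_scene)]);print(X,e,X-p)
# lug top of flange in same pictures (checks cameras): side corners & scene
ls=u0+np.array([(600+652+683+632)/4-400,(440+397+428+470)/4])/5-.5
lc=v0+np.array([92,(571+585)/2-400])*60/200-.5
print("lugtop",tri([ray("side",*ls),ray("scene",*lc)]))
im=cv2.imread("pics/f1.png").astype(int)
c=cal("wrist");f=lambda X,Y:(180+X/2,150+Y/2)
print("lug width base/top px",onz("",*f(158,112),.138,c),onz("",*f(238,112),.138,c),np.linalg.norm(onz("",*f(158,112),.138,c)-onz("",*f(238,112),.138,c)))
A=onz("",*f(65,78),.11,c);B=onz("",*f(330,78),.11,c);print("body front",np.linalg.norm(A-B),(A+B)/2)
A=onz("",*f(68,147),.11,c);B=onz("",*f(330,149),.11,c);print("body back",np.linalg.norm(A-B),(A+B)/2)
E
```

```text
[0.5954 0.2964 0.2044] [np.float64(0.0009599784567851128), np.float64(0.0009599784567850367)] [-0.0007  0.0025  0.0175]
lugtop (array([0.5903, 0.2938, 0.134 ]), [np.float64(0.0002532150733916387), np.float64(0.00025321507339165164)])
lug width base/top px [0.5828 0.2836 0.138 ] [0.592  0.3117 0.138 ] 0.029608874029618933
body front 0.10905100968039803 [0.5809 0.2996 0.11  ]
body back 0.11144625806323119 [0.61   0.2908 0.11  ]
```

The tips stand about 18–24 mm above the reported TCP, from triangulation and from the contact on the lug top. I'll use z ≈ 0.095 for this grasp.

Request:
drive_tool --motion '[[[1, 0, 0.04, 0, 0], [1, 0, 0, 0, 0], [1, 0, 0, 0.4, 0], [1, 0, 0, 0.8, 0], [1, 0, 0, 0.9, 0], [1, 0, 0, 0.9, 0], [1, 0, 0, 0.4, 0], [1, 0, 0, 0.26, 0]]]'

```text
t: 6.1
position: [0.5961, 0.2946, 0.0949]
ee_rot: [-0.001, 0.158, 0.987, -0.001]
force: [-0.2, -0.5, -0.2]
width: 0.0856
grip_force: 0.0
```

Request:
drive_tool --motion '[[[1, 0, 0, 0, 0], [0.5, 0, 0, 0, 0], [0.3, 0, 0, 0, 0], [0, 0, 0, 0, 0], [0, 0, 0, 0, 0], [0, 0, 0, 0, 0], [0, 0, 0, 0, 0], [0, 0, 0, 0, 0]]]'

```text
t: 6.9
position: [0.5975, 0.2947, 0.0975]
ee_rot: [0.001, 0.158, 0.987, -0.0]
force: [-0.9, -3.2, 5.2]
width: 0.0283
grip_force: 60.0
```

Request:
drive_tool --motion '[[[0, 0, 0, -0.2, 0], [0, 0, 0, -0.5, 0], [0, 0, 0, -0.9, 0], [0, 0, 0, -1, 0], [0, -0.3, -0.6, -1, 0], [0, -0.4, -0.9, -1, 0], [0, -0.5, -1, -1, 0], [0, -0.5, -1, -1, 0]]]'

```text
t: 7.7
position: [0.6097, 0.1982, 0.2626]
ee_rot: [-0.0, 0.157, 0.988, 0.0]
force: [1.0, -0.4, -3.2]
width: 0.0287
grip_force: 59.6
```

Request:
drive_tool --motion '[[[0, -0.5, -1, -0.8, 0], [0, -0.5, -1, -0.3, 0], [0, -0.4, -1, 0, 0], [0, -0.4, -0.9, 0, 0], [0, 0, -0.4, 0, 0], [0, 0, 0, 0, 0], [0, 0, 0, 0, 0], [0, 0, 0, 0, 0]]]'

```text
t: 8.5
position: [0.6192, 0.0837, 0.2889]
ee_rot: [-0.0, 0.157, 0.988, 0.0]
force: [0.6, 1.3, -2.8]
width: 0.0285
grip_force: 59.7
```

```bash
python3 - <<'E'
from h import *
np.set_printoptions(precision=4,suppress=True)
go((.62,.08,.29),-.19)
c=cal("wrist");np.save("g1cal.npy",np.array([0]))
import pickle;pickle.dump(c,open("g1.pkl","wb"))
a=save("wrist","g1.png")
print(proj("",(.5124,-.0306,.16),c),proj("",(.6334,-.0545,.16),c))
E
```

```text
pos [0.6192 0.0837 0.2889] yaw -0.3157 d units [-0.078 -0.13  -0.043] spin -1.047 F [ 0.63  1.35 -2.76] w 0.0285 t 8.5
[127.2823 125.4486] [157.3617 245.9502]
```

View pics/g1.png

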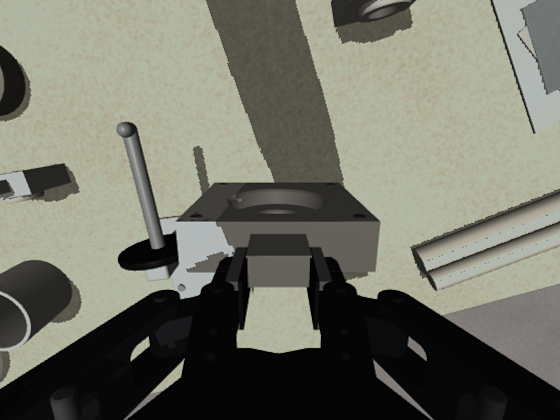

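The wrist view shows the big flange held level and centred, its front top edge on row 221 from column 176 to 379. The lip ball is at (127,130), and the rod runs to the black disc at about (156,247). I'll extract the rod axis numerically.

```bash
python3 - <<'E'
from h import *
import pickle
np.set_printoptions(precision=4,suppress=True)
c=pickle.load(open("g1.pkl","rb"))
im=cv2.imread("pics/g1.png");hsv=cv2.cvtColor(im,cv2.COLOR_BGR2HSV).astype(int)
pts=[]
for r in list(range(118,150,4))+list(range(150,250,6)):
    x=np.arange(105,175);S=hsv[r,105:175,1];V=hsv[r,105:175,2]
    m=x[(S<22)]
    print(r,(m.min(),m.max(),len(m)) if len(m) else None, end=" ")
    if 150<=r<=232 and len(m): pts.append((r,m.min(),m.max()))
print()
P=[]
for r,a,b in pts:
    if 10<=b-a<=20: P.append(onz("",(a+b)/2,r,.160,c))
P=np.array(P);q=np.polyfit(P[:,0],P[:,1],1);print("slope yaw",np.arctan(q[0]),"resid",np.std(P[:,1]-np.polyval(q,P[:,0])),"y at .5/.62",np.polyval(q,[.51,.63]))
print("lip top at z.175",onz("",127,129.5,.175,c),"stop front",onz("",156,247,.16,c))
A=onz("",176,221,.3014,c);B=onz("",379,221,.3014,c)
M=rot(state()["ee_rot"]);print("held front mid rel TCP in tool",M.T@((A+B)/2-state()["position"]),np.linalg.norm(A-B))
E
```

```text
118 None 122 (np.int64(122), np.int64(128), 7) 126 (np.int64(117), np.int64(135), 19) 130 (np.int64(117), np.int64(136), 20) 134 (np.int64(119), np.int64(137), 19) 138 (np.int64(123), np.int64(138), 16) 142 (np.int64(124), np.int64(139), 16) 146 (np.int64(126), np.int64(140), 15) 150 (np.int64(127), np.int64(141), 15) 156 (np.int64(128), np.int64(142), 15) 162 (np.int64(130), np.int64(144), 15) 168 (np.int64(131), np.int64(145), 15) 174 (np.int64(133), np.int64(147), 15) 180 (np.int64(134), np.int64(148), 15) 186 (np.int64(121), np.int64(150), 16) 192 (np.int64(137), np.int64(151), 15) 198 (np.int64(139), np.int64(152), 14) 204 (np.int64(141), np.int64(154), 14) 210 (np.int64(142), np.int64(155), 14) 216 (np.int64(144), np.int64(157), 14) 222 (np.int64(145), np.int64(174), 30) 228 (np.int64(147), np.int64(174), 28) 234 (np.int64(148), np.int64(174), 27) 240 (np.int64(111), np.int64(172), 24) 246 (np.int64(131), np.int64(164), 25) 
slope yaw -0.1948821221295148 resid 0.0002497084018919592 y at .5/.62 [-0.0298 -0.0535]
lip top at z.175 [ 0.5176 -0.0255  0.175 ] stop front [ 0.634  -0.0564  0.16  ]
held front mid rel TCP in tool [ 0.018  -0.     -0.0125] 0.10907171741047525
```

Request:
drive_tool --motion '[[[0, 0.4, -0.6, 0, 0], [0, 0.6, -0.9, 0, 0], [0, 0.7, -1, 0, 0], [0, 0.7, -1, 0, 0], [0, 0.7, -1, 0, 0], [0, 0.6, -0.9, 0, 0], [0, 0.35, -0.43, 0, 0], [0, 0, 0, 0, -1]]]'

```text
t: 9.35
position: [0.4765, -0.0245, 0.2893]
ee_rot: [0.0, 0.097, 0.995, 0.0]
force: [0.1, 0.2, -2.9]
width: 0.0285
grip_force: 59.9
```

Request:
drive_tool --motion '[[[0, 0, 0, 0, 0], [0, 0, 0, 0.5, 0], [0, 0, 0, 0.7, 0], [0, 0, 0, 0.7, 0], [0, 0, 0, 0.4, 0], [0, 0, 0, 0.1, 0], [0, 0, 0, 0, 0], [0, 0, 0, 0, 0]]]'

```text
t: 10.15
position: [0.4784, -0.0245, 0.2297]
ee_rot: [0.001, 0.098, 0.995, -0.0]
force: [-0.4, -0.0, -3.1]
width: 0.0285
grip_force: 59.9
```

```bash
cat >> h.py <<'E'
STOP=np.array([.6337,-.0543]);HY=-.195
def hook(off=.012,s=None,z=None,lat=0):
    "tool-frame move so that the flange origin gets to s; prints present s, lateral"
    h=np.array([np.cos(HY),np.sin(HY)]);n=np.array([-h[1],h[0]])
    p=np.array(state()["position"]);d=p[:2]-STOP
    print("s",(d@h+off).round(4),"lat",(d@n).round(4),"z",p[2].round(4))
    if s is not None:
        t=STOP+(s-off)*h+lat*n; go((t[0],t[1],p[2] if z is None else z),HY)
E
python3 - <<'E'
from h import *
hook(s=-.147,z=.201)
im=save("wrist","h1.png");save("side","h2.png")
E
```

```text
s -0.1461 lat -0.0008 z 0.2297
pos [ 0.4784 -0.0245  0.2297] yaw -0.1972 d units [0.038 0.034 1.148] spin -0.018 F [-0.38 -0.02 -3.09] w 0.0285 t 10.15
```

Request:
drive_tool --motion '[[[0, 0.03, 0.03, 0.4, -0.02], [0, 0, 0, 0.5, 0], [0, 0, 0, 0.25, 0], [0, -0.2, 0, 0, 0], [0, -0.3, 0, 0, 0], [0, -0.3, 0, 0, 0], [0, -0.3, 0, 0, 0], [0, -0.1, 0, 0, 0]]]'

```text
t: 11.05
position: [0.5083, -0.0298, 0.2007]
ee_rot: [0.001, 0.097, 0.995, -0.0]
force: [-0.5, 0.6, -3.1]
width: 0.0286
grip_force: 59.9
```

Request:
drive_tool --motion '[[[0, -0.3, 0, 0, 0], [0, -0.4, 0, 0, 0], [0, -0.4, 0, 0, 0], [0, -0.4, 0, 0, 0], [0, -0.3, 0, 0, 0], [0, -0.05, 0, 0, 0], [0, 0, 0, 0.15, 0], [0, 0, 0, 0.15, 0]]]'

```text
t: 11.85
position: [0.5516, -0.0382, 0.1924]
ee_rot: [-0.0, 0.097, 0.995, 0.0]
force: [-0.7, 0.1, -3.5]
width: 0.0284
grip_force: 59.9
```

Request:
drive_tool --motion '[[[0, 0, 0, 0.1, 0], [0, 0, 0, 0.05, 0], [0, 0, 0, 0, 0], [0, 0, 0, 0, 0], [0, 0, 0, 0, 0], [0, 0, 0, 0, 0], [0, 0, 0, 0, 0], [0, 0, 0, 0, 0]]]'

```text
t: 12.65
position: [0.552, -0.0383, 0.1891]
ee_rot: [0.0, 0.097, 0.995, -0.0]
force: [-0.6, 0.2, -3.0]
width: 0.028
grip_force: 59.9
```

```bash
python3 - <<'E'
from h import *
hook(s=-.003,z=.188)
E
```

```text
s -0.0712 lat -0.0002 z 0.1891
pos [ 0.552  -0.0383  0.1891] yaw -0.1946 d units [-2.729  0.006  0.045] spin 0.003 F [-0.59  0.19 -3.03] w 0.028 t 12.65
```

Request:
drive_tool --motion '[[[0, -0.3, 0, 0, 0], [0, -0.45, 0, 0, 0], [0, -0.5, 0, 0, 0], [0, -0.5, 0, 0, 0], [0, -0.4, 0, 0, 0], [0, -0.2, 0, 0, 0], [0, -0.1, 0, 0, 0], [0, 0, 0, 0, 0]]]'

```text
t: 13.45
position: [0.6122, -0.0502, 0.1888]
ee_rot: [-0.0, 0.097, 0.995, 0.0]
force: [-0.7, -0.1, -2.8]
width: 0.0284
grip_force: 59.9
```

Request:
drive_tool --motion '[[[0, -0.08, 0, 0, 0], [0, -0.08, 0, 0, 0], [0, -0.04, 0, 0, 0], [0, -0.04, 0, 0, 0], [0, 0, 0, 0, 0], [0, 0, 0, 0, 0], [0, 0, 0, 0, 0], [0, 0, 0, 0, 0]]]'

```text
t: 14.25
position: [0.6179, -0.0513, 0.189]
ee_rot: [-0.0, 0.097, 0.995, 0.0]
force: [-0.5, 0.5, -3.1]
width: 0.0286
grip_force: 59.9
```

Request:
drive_tool --motion '[[[0, -0.06, 0, 0, 0], [0, -0.04, 0, 0, 0], [0, -0.02, 0, 0, 0], [0, -0.02, 0, 0, 0], [0, 0, 0, 0, 0], [0, 0, 0, 0, 0], [0, 0, 0, 0, 0], [0, 0, 0, 0, 0]]]'

```text
t: 15.05
position: [0.6214, -0.052, 0.189]
ee_rot: [0.0, 0.097, 0.995, -0.0]
force: [-0.6, -0.4, -2.5]
width: 0.0286
grip_force: 59.9
```

Request:
drive_tool --motion '[[[0, -0.04, 0, 0, 0], [0, -0.02, 0, 0, 0], [0, -0.02, 0, 0, 0], [0, 0, 0, 0, 0], [0, 0, 0, 0, 0], [0, 0, 0, 0, 0], [0, 0, 0, 0, 0], [0, 0, 0, 0, 0]]]'

```text
t: 15.85
position: [0.6218, -0.0521, 0.1889]
ee_rot: [-0.002, 0.097, 0.995, 0.0]
force: [-4.7, 0.6, 1.0]
width: 0.0285
grip_force: 60.3
```

Request:
drive_tool --motion '[[[0, -0.04, 0, 0, 0], [0, -0.04, 0, 0, 0], [0, -0.03, 0, 0, 0], [0, 0, 0, 0, 0], [0, 0, 0, 0, 0], [0, 0, 0, 0, 0], [0, 0, 0, 0, 0], [0, 0, 0, 0, 0]]]'

```text
t: 16.65
position: [0.622, -0.0522, 0.1887]
ee_rot: [-0.004, 0.097, 0.995, 0.0]
force: [-9.9, 2.3, 3.0]
width: 0.0287
grip_force: 60.7
```

Request:
drive_tool --motion '[[[0, -0.05, 0, 0, 0], [0, 0, 0, 0, 0], [0, 0, 0, 0, 0], [0, 0, 0, 0, 0], [0, 0, 0, 0, 0], [0, 0, 0, 0, 0], [0, 0, 0, 0, 0], [0, 0, 0, 0, 0]]]'

```text
t: 17.45
position: [0.6221, -0.0522, 0.1886]
ee_rot: [-0.005, 0.097, 0.995, 0.0]
force: [-12.4, 1.0, 5.1]
width: 0.0283
grip_force: 60.9
```

```bash
python3 - <<'E'
from h import *
hook(); print(state()["force"],state()["wrist_torque"],rot(state()["ee_rot"])[:,2])
E
```

```text
s 0.0002 lat -0.0002 z 0.1886
[-12.38167305   1.03600345   5.14465914] [0.49148525 2.82248758 0.13345479] [-0.01015228  0.0016195  -0.99994715]
```

Request:
drive_tool --motion '[[[0, 0.06, 0, 0, 0], [0, 0.07, 0, 0, 0], [0, 0.03, 0, 0, 0], [0, 0, 0, 0, 0], [1, 0, 0, 0, 0], [1, 0, 0, 0, 0], [1, 0, 0, 0, 0], [1, 0, 0, 0, 0]]]'

```text
t: 18.25
position: [0.6243, -0.0526, 0.1896]
ee_rot: [0.001, 0.097, 0.995, -0.0]
force: [-0.5, -0.8, 0.2]
width: 0.0839
grip_force: 0.0
```

Request:
drive_tool --motion '[[[1, 0, 0, -0.3, 0], [1, 0, 0, -0.6, 0], [1, 0, 0, -1, 0], [1, 0, 0, -1, 0], [1, 0, 0, -1, 0], [1, 0, 0, -0.6, 0], [1, 0, 0, 0, 0], [1, 0, 0, 0, 0]]]'

```text
t: 19.05
position: [0.6234, -0.0524, 0.3015]
ee_rot: [0.0, 0.097, 0.995, -0.0]
force: [0.6, 0.6, 0.2]
width: 0.0853
grip_force: 0.0
```

```bash
python3 - <<'E'
from h import *
import pickle
hook()
np.set_printoptions(precision=4,suppress=True)
pickle.dump(cal("wrist"),open("i1.pkl","wb"));save("wrist","i1.png");save("side","i2.png");save("scene","i3.png")
go((.452,.2647,.24),-.103)
E
```

```text
s 0.0015 lat -0.0001 z 0.3015
pos [ 0.6224 -0.0522  0.2997] yaw -0.1946 d units [ 9.132 11.12   2.415] spin -0.763 F [0.7  0.84 0.32] w 0.0853 t 19.2
```

Request:
drive_tool --motion '[[[1, 0.4, 0.5, 0, 0], [1, 0.7, 0.9, 0, 0], [1, 0.76, 1, 0, 0], [1, 0.76, 1, 0, 0], [1, 0.76, 1, 0, 0], [1, 0.76, 1, 0, 0], [1, 0.76, 1, 0, 0], [1, 0.76, 1, 0, 0]]]'

```text
t: 20.0
position: [0.5182, 0.1581, 0.3008]
ee_rot: [-0.001, 0.097, 0.995, -0.0]
force: [-0.1, 0.4, 0.2]
width: 0.0858
grip_force: 0.0
```

Request:
drive_tool --motion '[[[1, 0.76, 1, 0.6, 0], [1, 0.76, 1, 0.7, 0], [1, 0.76, 1, 0.7, 0], [1, 0.4, 0.5, 0.6, 0], [1, 0, 0, 0.2, -0.76], [1, 0, 0, 0, 0], [1, 0, 0, 0, 0], [1, 0, 0, 0, 0]]]'

```text
t: 20.8
position: [0.4716, 0.2553, 0.232]
ee_rot: [0.0, 0.052, 0.999, 0.0]
force: [-0.5, 0.1, 0.1]
width: 0.0853
grip_force: 0.0
```

```bash
cat >> h.py <<'E'
def edges(gray,cols,r0,r1,thr=12):
    "strong vertical steps (row, signed) averaged over a column strip"
    g=cv2.GaussianBlur(gray[:,cols[0]:cols[1]].astype(np.float32).mean(1),(1,1),0);d=np.diff(g)
    return [(r,int(round(d[r]))) for r in range(r0,r1) if abs(d[r])>thr]
E
python3 - <<'E'
from h import *
import pickle
np.set_printoptions(precision=4,suppress=True)
go((.47,.255,.23),-.103)
c=cal("wrist");pickle.dump(c,open("j1.pkl","wb"));a=save("wrist","j1.png")
y=-.103;h=np.array([np.cos(y),np.sin(y),0]);n=np.array([-h[1],h[0],0]);O=np.array([.467,.2632,.094])
for nm,p in dict(BL=O-.047*n,BR=O+.047*n,FL=O-.03*h-.047*n,FR=O-.03*h+.047*n).items(): print(nm,proj("",p,c))
g=cv2.cvtColor(a,cv2.COLOR_RGB2GRAY)
u0,v0=proj("",O-.047*n,c);u1,v1=proj("",O-.03*h+.047*n,c)
for f in (-.9,-.6,.6,.9):
    uu=proj("",O-.015*h+f*.047*n,c)[0]; print("col",int(uu),edges(g,(int(uu)-1,int(uu)+2),80,240,8))
# lug front
for p in (O-.023*h-.015*n,O-.023*h+.015*n,O-.023*h-.015*n+[0,0,.028],O-.023*h+.015*n+[0,0,.028]): print("lug",proj("",p,c))
r=int(proj("",O-.007*h,c)[1]);print("row",r,[(x,int(v)) for x,v in enumerate(np.diff(g[r].astype(int))) if abs(v)>12 and 150<x<420])
# big flange hung check in i1
c=pickle.load(open("i1.pkl","rb"));b=cv2.cvtColor(cv2.imread("pics/i1.png"),cv2.COLOR_BGR2GRAY)
h=np.array([np.cos(HY),np.sin(HY),0]);n=np.array([-h[1],h[0],0]);O=np.array([*STOP,.2005])
for f in(-.8,-.6,.6,.8):
    q=proj("",O-.03*h+f*.055*n,c);e2=proj("",O+f*.055*n,c);print("big exp front",q,"back",e2,edges(b,(int(q[0])-1,int(q[0])+2),int(q[1])-25,int(e2[1])+25,8))
E
```

```text
pos [0.4716 0.2553 0.232 ] yaw -0.105 d units [ 0.063 -0.017  0.08 ] spin -0.016 F [-0.52  0.1   0.05] w 0.0853 t 20.8
BL [239.4807 186.5072]
BR [331.0364 186.3511]
FL [238.3635 157.0369]
FR [332.4415 156.8746]Traceback (most recent call last):
  File "<stdin>", line 11, in <module>
  File "h.py", line 41, in edges
    return [(r,int(round(d[r]))) for r in range(r0,r1) if abs(d[r])>thr]
                                                          ^^^^^^^^^^^^^
ValueError: The truth value of an empty array is ambiguous. Use `array.size > 0` to check that an array is not empty.
```

GaussianBlur is changing the 1-D shape, so I'll drop it and rerun on the saved pictures.

```bash
sed -i 's/g=cv2.GaussianBlur(\(.*\),(1,1),0);d=/g=\1;d=/' h.py; cat > chk.py <<'E'
from h import *
import pickle
np.set_printoptions(precision=2,suppress=True)
def check(tag,O,y,hw,lug=.028):
    "expected against seen: top-face front/back rows at four columns, and side columns"
    c=pickle.load(open(f"{tag}.pkl","rb"));g=cv2.cvtColor(cv2.imread(f"pics/{tag}.png"),cv2.COLOR_BGR2GRAY)
    h=np.array([np.cos(y),np.sin(y),0]);n=np.array([-h[1],h[0],0]);O=np.array(O)
    for f in(-.9,-.6,.6,.9):
        q=proj("",O-.03*h+f*hw*n,c);e=proj("",O+f*hw*n,c);u=int((q[0]+e[0])/2)
        print("col",u,"exp front,back",q[1].round(1),e[1].round(1),edges(g,(u-1,u+2),int(q[1])-20,int(e[1])+20,7))
    m=proj("",O-.003*h,c);r=int(m[1]);L,Rr=proj("",O-.003*h-hw*n,c)[0],proj("",O-.003*h+hw*n,c)[0]
    d=np.diff(g[r].astype(int));print("row",r,"exp cols",L.round(1),Rr.round(1),[(x,int(d[x])) for x in range(int(L)-15,int(Rr)+15) if abs(d[x])>8])
    F=[proj("",O-.023*h+s*.015*n,c) for s in(-1,1)];T=[proj("",O-.023*h+s*.015*n+[0,0,lug],c) for s in(-1,1)]
    u=int((F[0][0]+F[1][0])/2);print("lug exp base/top rows",F[0][1].round(1),T[0][1].round(1),edges(g,(u-2,u+3),int(F[0][1])-15,int(T[0][1])+40,7))
    r=int(T[0][1]-2);d=np.diff(g[r].astype(int));print("lug exp cols",T[0][0].round(1),T[1][0].round(1),[(x,int(d[x])) for x in range(u-40,u+40) if abs(d[x])>8])
E
python3 - <<'E'
from chk import *
check("j1",(.467,.2632,.094),-.103,.047)
check("i1",(*STOP,.2005),HY,.055)
E
```

```text
col 243 exp front,back 157.0 186.5 [(149, -10), (150, -16), (154, 14), (155, 35), (156, 9), (185, -9)]
col 257 exp front,back 157.0 186.5 [(147, -13), (148, -22), (154, 13), (155, 31), (156, 9), (184, -10), (185, -16)]
col 313 exp front,back 156.9 186.4 [(146, -13), (147, -68), (148, -19), (154, 30), (155, 62), (156, 17), (184, -34), (185, -53), (186, 41), (187, 42), (199, -15), (201, -24)]
col 327 exp front,back 156.9 186.4 [(152, -31), (153, -48), (154, 24), (155, 71)]
row 183 exp cols 239.4 331.2 [(237, 13), (306, 28), (307, 52)]
lug exp base/top rows 164.0 168.1 [(149, 19), (150, 15), (151, 11), (153, -20), (154, -17), (155, 34), (156, 9), (161, -8), (162, -36), (163, -9), (165, 13), (166, 33), (167, 10)]
lug exp cols 269.7 302.4 [(266, -9), (267, -28), (299, 48), (300, 62)]
col 223 exp front,back 179.4 211.5 [(171, -28), (172, -36), (173, -35), (175, -8), (176, 28), (177, 56), (178, 38)]
col 241 exp front,back 179.4 211.5 [(162, -19), (163, -97), (164, 15), (176, 15), (177, 57), (178, 39), (209, -14), (210, 15)]
col 314 exp front,back 179.5 211.6 [(163, -21), (164, -14), (177, 19), (178, 37), (210, -24), (212, 20)]
col 332 exp front,back 179.5 211.6 [(171, -13), (172, -12), (177, 13), (178, 33), (179, 9), (211, -10)]
row 208 exp cols 218.4 337.8 [(285, -17), (286, -61)]
lug exp base/top rows 187.1 194.2 [(174, -11), (175, -49), (176, -10), (177, 49), (178, 63), (184, -11), (185, -58), (186, -42), (190, -7), (191, 43), (192, 76), (210, -21), (211, -124), (212, 11), (216, -7), (217, 37), (218, 75), (219, 38), (227, -11), (228, -52), (229, -15), (231, -9), (232, 10), (233, 36)]
lug exp cols 259.7 296.5 [(254, -29), (255, -27), (256, 9), (264, -17), (284, -11), (285, -33), (291, 13), (292, 27)]
```

```bash
python3 - <<'E'
from chk import *
go((.4506,.2629,.079),-.104)
c=pickle.load(open("i1.pkl","rb"));b=cv2.imread("pics/i1.png");hs=cv2.cvtColor(b,cv2.COLOR_BGR2HSV).astype(int)
h=np.array([np.cos(HY),np.sin(HY),0]);n=np.array([-h[1],h[0],0]);S=np.array([*STOP,.16])
for s in(-.105,-.09,-.075,-.06):
    l,r=proj("",S+s*h-.007*n,c),proj("",S+s*h+.007*n,c);row=int(l[1]);x0=int(l[0])-25
    m=[x for x in range(x0,x0+70) if hs[row,x,1]<22];print("rod exp",l,r,"seen",(min(m),max(m),len(m)) if m else None)
O=S+[0,0,.0405]
for dz in(-.005,-.02,-.04):
    p=O-.03*h+[0,0,dz];l,r=proj("",p-.055*n,c),proj("",p+.055*n,c);row=int(l[1])
    g=cv2.cvtColor(b,cv2.COLOR_BGR2GRAY).astype(int)[row];d=np.diff(g)
    print("face row",row,"exp",l[0],r[0],[(x,int(d[x])) for x in list(range(int(l[0])-15,int(l[0])+12))+list(range(int(r[0])-12,int(r[0])+15)) if abs(d[x])>8])
E
```

```text
pos [0.47 0.26 0.23] yaw -0.1049 d units [0.88 0.21 6.12] spin -0.007 F [0.25 0.39 0.49] w 0.0852 t 20.85
rod exp [270.86  94.23] [285.5   94.24] seen (272, 284, 13)
rod exp [270.96 110.72] [285.39 110.73] seen (272, 285, 14)
rod exp [271.05 126.75] [285.28 126.76] seen (272, 285, 14)
rod exp [271.14 142.33] [285.17 142.34] seen (272, 285, 14)
face row 178 exp 217.83597781317252 338.41446960093674 [(215, -11), (221, -15), (336, 12), (337, 11)]
face row 175 exp 220.8329994634348 335.42540337534035 [(217, -12), (218, -16), (219, -48), (220, -30), (229, 9), (230, 16), (333, 15), (334, 20)]
face row 172 exp 224.3948616075895 331.8729686146064 [(222, -23), (223, -55), (224, -30), (331, 18), (332, 14)]
```

Request:
drive_tool --motion '[[[1, 0.8, 0.39, 0.4, 0], [1, 0, 0, 0.9, 0], [1, 0, 0, 1, 0], [1, 0, 0, 1, 0], [1, 0, 0, 1, 0], [1, 0, 0, 1, 0], [1, 0, 0, 0.5, 0], [1, 0, 0, 0.3, 0]]]'

```text
t: 21.65
position: [0.4524, 0.2666, 0.0782]
ee_rot: [-0.001, 0.052, 0.999, -0.0]
force: [-1.2, -0.3, 0.1]
width: 0.0855
grip_force: 0.0
```

Request:
drive_tool --motion '[[[1, 0.06, -0.15, 0, 0], [1, 0, 0, 0, 0], [0.5, 0, 0, 0, 0], [0.3, 0, 0, 0, 0], [0, 0, 0, 0, 0], [0, 0, 0, 0, 0], [0, 0, 0, 0, 0], [0, 0, 0, 0, 0]]]'

```text
t: 22.45
position: [0.4511, 0.2634, 0.0796]
ee_rot: [0.0, 0.052, 0.999, -0.0]
force: [-0.2, -2.4, 5.3]
width: 0.0286
grip_force: 59.9
```

```bash
python3 - <<'E'
from h import *
s=state();print(s["position"],s["force"],s["width"],s["grip_force"])
go((.4773,-.0235,.265),-.195)
E
```

```text
[0.45112686 0.26339112 0.07964869] [-0.22026723 -2.35502044  5.26133579] 0.028610376015173414 59.92084264755249
pos [0.4511 0.2634 0.0796] yaw -0.1035 d units [ -2.234 -11.307  -7.41 ] spin 0.763 F [-0.22 -2.36  5.26] w 0.0286 t 22.45
```

Request:
drive_tool --motion '[[[0, 0, 0, -0.2, 0], [0, 0, 0, -0.5, 0], [0, 0, 0, -0.9, 0], [0, 0, -0.3, -1, 0], [0, -0.1, -0.7, -1, 0], [0, -0.2, -1, -0.9, 0], [0, -0.2, -1, -0.3, 0], [0, -0.2, -1, 0, 0]]]'

```text
t: 23.25
position: [0.459, 0.1619, 0.2015]
ee_rot: [0.002, 0.051, 0.999, 0.001]
force: [1.1, 0.2, -2.3]
width: 0.0289
grip_force: 59.7
```

Request:
drive_tool --motion '[[[0, -0.2, -1, 0, 0], [0, -0.2, -1, 0, 0], [0, -0.2, -1, 0, 0], [0, -0.2, -1, 0, 0], [0, -0.2, -1, 0, 0], [0, -0.2, -1, 0, 0], [0, -0.2, -0.9, 0, 0], [0, 0, -0.4, 0, 0.76]]]'

```text
t: 24.05
position: [0.474, -0.0246, 0.1994]
ee_rot: [0.0, 0.099, 0.995, -0.0]
force: [-0.5, 0.4, -3.4]
width: 0.0283
grip_force: 59.8
```

Request:
drive_tool --motion '[[[0, 0, 0, 0, 0], [0, 0, 0, 0, 0], [0, 0, 0, 0, 0], [0, 0, 0, 0, 0], [0, 0, 0, 0, 0], [0, 0, 0, 0, 0], [0, 0, 0, 0, 0], [0, 0, 0, 0, 0]]]'

```text
t: 24.85
position: [0.4737, -0.0228, 0.199]
ee_rot: [-0.0, 0.097, 0.995, 0.0]
force: [-1.5, -0.4, -2.7]
width: 0.0288
grip_force: 59.8
```

```bash
cat >> chk.py <<'E'
def held(tag,hw,dz):
    "held flange: front top edge seen by the wrist camera; dz = body top over TCP"
    s=state();c=cal("wrist");pickle.dump(c,open(f"{tag}.pkl","wb"));a=save("wrist",f"{tag}.png");g=cv2.cvtColor(a,cv2.COLOR_RGB2GRAY)
    M=rot(s["ee_rot"]);p=s["position"];P=lambda x,y,z:proj("",p+M@np.array([x,y,z]),c)
    for y in(-.8*hw,-.6*hw,.6*hw,.8*hw):
        q=P(.018,y,-dz);q2=P(.016,y,-dz);print("front exp row at x=.018",q[1].round(1),"px/2mm",(q2-q)[1].round(1),edges(g,(int(q[0])-1,int(q[0])+2),int(q[1])-22,int(q[1])+14,7))
    r=int(P(.018,0,-dz)[1])-5;l,R_=P(.018,-hw,-dz+.008)[0],P(.018,hw,-dz+.008)[0];d=np.diff(g[r].astype(int))
    print("row",r,"exp cols",l,R_,[(x,int(d[x])) for x in list(range(int(l)-12,int(l)+12))+list(range(int(R_)-12,int(R_)+12)) if abs(d[x])>8])
E
python3 - <<'E'
from chk import *
np.set_printoptions(precision=4,suppress=True)
hook(s=-.155,z=.1906); held("k1",.047,.0144)
E
```

```text
s -0.151 lat -0.0001 z 0.199
pos [ 0.4737 -0.0228  0.199 ] yaw -0.1943 d units [0.159 0.005 0.335] spin 0.006 F [-1.53 -0.38 -2.7 ] w 0.0288 t 24.85
front exp row at x=.018 222.0 px/2mm 3.6 [(204, -9), (205, -30), (206, -38), (207, -23), (208, -16), (218, -19), (219, -27), (220, 11), (221, 24), (222, 17), (223, -16), (225, 56), (226, 80)]
front exp row at x=.018 222.0 px/2mm 3.6 [(224, -8), (225, 55), (226, 83)]
front exp row at x=.018 222.0 px/2mm 3.6 [(225, 25), (226, 32)]
front exp row at x=.018 222.0 px/2mm 3.6 [(204, -13), (205, -12), (218, -21), (221, 15), (222, 11), (225, 25), (226, 32)]
row 216 exp cols 193.34763708980995 362.2539267361906 [(197, -31), (198, -68), (199, -12), (356, 14), (357, 27), (368, 13), (369, 26), (370, 21), (371, 40)]
```

Request:
drive_tool --motion '[[[0, 0, 0, 0.2, 0], [0, 0, 0, 0.14, 0], [0, 0, 0, 0, 0], [0, -0.2, 0, 0, 0], [0, -0.3, 0, 0, 0], [0, -0.35, 0, 0, 0], [0, -0.35, 0, 0, 0], [0, -0.3, 0, 0, 0]]]'

```text
t: 25.7
position: [0.5118, -0.0305, 0.1906]
ee_rot: [0.0, 0.097, 0.995, -0.0]
force: [-0.4, -0.9, -2.2]
width: 0.0286
grip_force: 59.8
```

Request:
drive_tool --motion '[[[0, -0.3, 0, 0, 0], [0, -0.4, 0, 0, 0], [0, -0.4, 0, 0, 0], [0, -0.3, 0, 0, 0], [0, -0.2, 0, 0, 0], [0, 0, 0, 0.15, 0], [0, 0, 0, 0.2, 0], [0, 0, 0, 0.1, 0]]]'

```text
t: 26.5
position: [0.5488, -0.0377, 0.1783]
ee_rot: [-0.001, 0.097, 0.995, 0.0]
force: [-0.8, 0.4, -2.4]
width: 0.0287
grip_force: 59.8
```

Request:
drive_tool --motion '[[[0, 0, 0, 0.03, 0], [0, 0, 0, 0, 0], [0, 0, 0, 0, 0], [0, 0, 0, 0, 0], [0, 0, 0, 0, 0], [0, 0, 0, 0, 0], [0, 0, 0, 0, 0], [0, 0, 0, 0, 0]]]'

```text
t: 27.3
position: [0.5498, -0.0379, 0.1785]
ee_rot: [0.0, 0.097, 0.995, 0.0]
force: [1.1, -0.4, -3.3]
width: 0.0286
grip_force: 59.8
```

```bash
python3 - <<'E'
from h import *
hook(.0143,s=-.042,z=.1782)
E
```

```text
s -0.0712 lat -0.0002 z 0.1785
pos [ 0.5498 -0.0379  0.1785] yaw -0.1946 d units [-1.166  0.007  0.014] spin 0.004 F [ 1.14 -0.39 -3.28] w 0.0286 t 27.3
```

Request:
drive_tool --motion '[[[0, -0.2, 0, 0, 0], [0, -0.3, 0, 0, 0], [0, -0.3, 0, 0, 0], [0, -0.2, 0, 0, 0], [0, -0.08, 0, 0, 0], [0, -0.08, 0, 0, 0], [0, -0.08, 0, 0, 0], [0, -0.04, 0, 0, 0]]]'

```text
t: 28.1
position: [0.5812, -0.0441, 0.1785]
ee_rot: [-0.0, 0.097, 0.995, 0.0]
force: [0.2, 1.3, -2.9]
width: 0.0285
grip_force: 59.7
```

Request:
drive_tool --motion '[[[0, -0.06, 0, 0, 0], [0, -0.04, 0, 0, 0], [0, 0, 0, 0, 0], [0, 0, 0, 0, 0], [0, 0, 0, 0, 0], [0, 0, 0, 0, 0], [0, 0, 0, 0, 0], [0, 0, 0, 0, 0]]]'

```text
t: 28.9
position: [0.5836, -0.0446, 0.1785]
ee_rot: [-0.0, 0.097, 0.995, 0.0]
force: [0.1, 0.5, -2.3]
width: 0.0284
grip_force: 59.7
```

Request:
drive_tool --motion '[[[0, -0.05, 0, 0, 0], [0, -0.05, 0, 0, 0], [0, -0.04, 0, 0, 0], [0, -0.03, 0, 0, 0], [0, -0.03, 0, 0, 0], [0, 0, 0, 0, 0], [0, 0, 0, 0, 0], [0, 0, 0, 0, 0]]]'

```text
t: 29.7
position: [0.5886, -0.0455, 0.1785]
ee_rot: [0.0, 0.097, 0.995, 0.0]
force: [0.8, 0.3, -2.9]
width: 0.029
grip_force: 59.7
```

Request:
drive_tool --motion '[[[0, -0.03, 0, 0, 0], [0, -0.03, 0, 0, 0], [0, 0, 0, 0, 0], [0, 0, 0, 0, 0], [0, 0, 0, 0, 0], [0, 0, 0, 0, 0], [0, 0, 0, 0, 0], [0, 0, 0, 0, 0]]]'

```text
t: 30.5
position: [0.5896, -0.0458, 0.1785]
ee_rot: [-0.0, 0.097, 0.995, 0.0]
force: [-3.4, 1.6, -0.2]
width: 0.0281
grip_force: 60.0
```

Request:
drive_tool --motion '[[[0, -0.04, 0, 0, 0], [0, -0.04, 0, 0, 0], [0, -0.04, 0, 0, 0], [0, -0.02, 0, 0, 0], [0, 0, 0, 0, 0], [0, 0, 0, 0, 0], [0, 0, 0, 0, 0], [0, 0, 0, 0, 0]]]'

```text
t: 31.3
position: [0.5901, -0.046, 0.1782]
ee_rot: [-0.003, 0.097, 0.995, 0.0]
force: [-9.4, 2.4, 4.0]
width: 0.0282
grip_force: 60.5
```

```bash
python3 - <<'E'
from h import *
hook(.0143); print(state()["force"])
E
```

```text
s -0.0301 lat -0.0003 z 0.1782
[-9.35694444  2.43222768  3.95236692]
```

Axial force is about 9.7 N and the flange is at s = −30.1 mm, where home is −30. I'll bring it to 12 N, hold, ease off and release.

Request:
drive_tool --motion '[[[0, -0.04, 0, 0, 0], [0, -0.01, 0, 0, 0], [0, 0, 0, 0, 0], [0, 0, 0, 0, 0], [0, 0, 0, 0, 0], [0, 0, 0, 0, 0], [0, 0, 0, 0, 0], [0, 0, 0, 0, 0]]]'

```text
t: 32.1
position: [0.5901, -0.046, 0.178]
ee_rot: [-0.005, 0.097, 0.995, 0.0]
force: [-11.9, 2.3, 6.0]
width: 0.0284
grip_force: 60.7
```

Request:
drive_tool --motion '[[[0, 0.06, 0, 0, 0], [0, 0.07, 0, 0, 0], [0, 0.03, 0, 0, 0], [0, 0, 0, 0, 0], [1, 0, 0, 0, 0], [1, 0, 0, 0, 0], [1, 0, 0, 0, 0], [1, 0, 0, 0, 0]]]'

```text
t: 32.9
position: [0.5919, -0.0463, 0.1791]
ee_rot: [0.001, 0.097, 0.995, -0.0]
force: [0.5, -0.3, 0.3]
width: 0.0844
grip_force: 0.0
```

Request:
drive_tool --motion '[[[1, 0, 0, -0.3, 0], [1, 0, 0, -0.6, 0], [1, 0, 0, -1, 0], [1, 0, 0, -1, 0], [1, 0, 0, -1, 0], [1, 0, 0, -1, 0], [1, 0, 0, 0, 0], [1, 0, 0, 0, 0]]]'

```text
t: 33.7
position: [0.5916, -0.0461, 0.3028]
ee_rot: [0.002, 0.097, 0.995, -0.0]
force: [-0.8, 0.5, 0.5]
width: 0.0857
grip_force: 0.0
```

```bash
python3 - <<'E'
from chk import *
np.set_printoptions(precision=4,suppress=True)
hook(.0143)
pickle.dump(cal("wrist"),open("m1.pkl","wb"));save("wrist","m1.png");save("side","m2.png")
h=np.array([np.cos(HY),np.sin(HY)])
O=STOP-.03*h
check("m1",(*O,.1925),HY,.047)
go((.53,-.262,.22),-.229)
c=pickle.load(open("g1.pkl","rb"))
E
```

```text
s -0.0286 lat -0.0002 z 0.3028
col 233 exp front,back 179.9 210.9 [(171, -19), (172, -32), (173, -27), (174, -10), (178, 40), (179, 79), (209, -19), (210, -98), (211, 34), (212, 65), (213, 16)]
col 248 exp front,back 179.9 210.9 [(164, -15), (165, -60), (166, -28), (167, 8), (178, 49), (179, 57), (209, -38), (210, -75), (211, 31), (212, 72), (213, 16), (221, -14), (222, -57)]
col 308 exp front,back 179.9 210.9 [(164, -9), (165, -35), (178, 23), (179, 28), (209, -19), (210, -32), (212, 23), (213, 28)]
col 323 exp front,back 179.9 210.9 [(172, -9), (173, -12), (177, 8), (178, 26), (179, 19), (208, -9), (209, -40), (210, -15), (211, 15), (212, 22), (213, 28)]
row 207 exp cols 228.8 327.5 [(220, -9), (221, -49), (222, -46), (227, 31), (228, 62), (229, 16), (287, -15), (288, -62), (326, -19), (327, -31), (331, 12), (332, 25)]
lug exp base/top rows 187.3 194.3 [(175, -16), (176, -57), (178, 48), (179, 62), (185, -16), (186, -77), (187, -16), (192, 49), (193, 56), (210, -21), (211, -79), (212, 62), (213, 39), (219, -38), (220, -68), (229, 49), (230, 61)]
lug exp cols 260.4 295.9 [(259, -27), (260, -80), (286, -13), (294, 21), (295, 29)]
pos [ 0.5903 -0.0459  0.3004] yaw -0.1946 d units [ 0.692 -8.946  3.218] spin 0.287 F [-0.28 -0.29 -0.28] w 0.0855 t 33.8
```

Request:
drive_tool --motion '[[[1, 0.1, -0.5, 0, 0], [1, 0.1, -0.9, 0, 0], [1, 0.1, -1, 0, 0], [1, 0.1, -1, 0, 0], [1, 0.1, -1, 0.2, 0], [1, 0.1, -1, 0.5, 0], [1, 0.1, -1, 0.6, 0], [1, 0.1, -1, 0.6, 0]]]'

```text
t: 34.6
position: [0.5339, -0.225, 0.252]
ee_rot: [-0.001, 0.097, 0.995, 0.0]
force: [1.0, 0.3, 0.5]
width: 0.0855
grip_force: 0.0
```

Request:
drive_tool --motion '[[[1, 0.1, -0.9, 0.6, 0], [1, 0.15, -0.47, 0.5, 0], [1, 0, 0, 0.2, 0.29], [1, 0, 0, 0, 0], [1, 0, 0, 0, 0], [1, 0, 0, 0, 0], [1, 0, 0, 0, 0], [1, 0, 0, 0, 0]]]'

```text
t: 35.4
position: [0.523, -0.2559, 0.2215]
ee_rot: [0.0, 0.114, 0.993, -0.0]
force: [-0.1, 0.1, 0.1]
width: 0.0854
grip_force: 0.0
```

```bash
python3 - <<'E'
from chk import *
np.set_printoptions(precision=4,suppress=True)
go((.522,-.256,.22),-.229)
pickle.dump(cal("wrist"),open("n1.pkl","wb"));save("wrist","n1.png")
check("n1",(.5164,-.2562,.078),-.229,.039)
a=cv2.imread("pics/n1.png");cv2.imwrite("pics/n.png",cv2.resize(a[110:250,190:370],None,fx=4,fy=4,interpolation=cv2.INTER_CUBIC))
E
```

```text
pos [ 0.523  -0.2559  0.2215] yaw -0.2286 d units [ 0.038 -0.012  0.062] spin 0.003 F [-0.06  0.08  0.13] w 0.0854 t 35.4
col 242 exp front,back 155.4 184.4 [(165, -16), (166, -21), (167, -37), (168, -23), (169, -10), (172, -14), (173, 39), (174, 69), (175, 32)]
col 253 exp front,back 155.4 184.4 [(163, -23), (164, -113), (165, 17), (172, 15), (173, 62), (174, 49), (202, -8)]
col 298 exp front,back 155.4 184.5 [(159, -13), (160, -71), (161, -49), (162, 17), (168, -11), (169, 45), (170, 75), (171, 16), (198, -8)]
col 310 exp front,back 155.4 184.5 [(165, -9), (166, -16), (167, -31), (169, 48), (170, 17)]
row 181 exp cols 238.8 313.7 [(258, -45), (259, -80), (287, 16), (288, 55), (289, 42), (290, 10)]
lug exp base/top rows 162.3 166.2 [(161, -17), (162, -85), (163, -19), (164, 28), (165, 63), (166, 26), (167, 9), (168, -12), (169, -69), (170, -46), (171, 57), (172, 74), (177, -10), (178, -59), (179, -56), (183, 54), (184, 71), (200, -14), (201, 20), (203, -8), (204, -9), (205, 7)]
lug exp cols 260.0 292.1 [(244, -14), (254, -27), (257, -22), (258, 9), (260, -9), (261, -18), (264, -17), (305, 13), (306, 52), (307, 45), (308, 9)]
```

View pics/n.png

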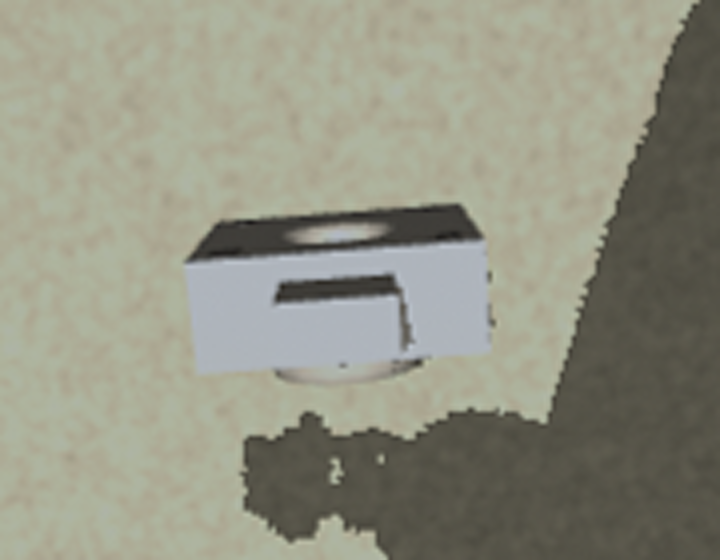

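The crop shows the small flange's top face: front edge (188,263)–(485,240), back edge (197,373)–(490,353), and lug front top edge (275,302)–(400,296). The spigot shows behind it.

```bash
python3 - <<'E'
from chk import *
np.set_printoptions(precision=4,suppress=True)
c=pickle.load(open("n1.pkl","rb"));f=lambda X,Y:(190+X/4-.4,110+Y/4-.4)
def rep(nm,a,b,z,back):
    A=onz("",*f(*a),z,c);B=onz("",*f(*b),z,c);e=B-A;y=np.arctan2(-e[0],e[1]);m=(A+B)/2
    h=np.array([np.cos(-.165),np.sin(-.165),0]);print(nm,np.linalg.norm(e).round(4),"yaw",y.round(4),"-> lug centre",m+back*h)
rep("front",(188,263),(485,240),.078,.015)
rep("back",(197,373),(490,353),.078,-.015)
rep("lug base",(279,282),(396,276),.078,.008)
rep("lug top",(275,302),(400,296),.106,.008)
E
```

```text
front 0.0769 yaw -0.1506 -> lug centre [ 0.5184 -0.2585  0.078 ]
back 0.0778 yaw -0.158 -> lug centre [ 0.5181 -0.2585  0.078 ]
lug base 0.0304 yaw -0.1765 -> lug centre [ 0.5185 -0.2586  0.078 ]
lug top 0.0297 yaw -0.1795 -> lug centre [ 0.5182 -0.2582  0.106 ]
```

Request:
drive_tool --motion '[[[1, 0.16, -0.14, 0.3, 0], [1, 0, 0, 0.8, -0.61], [1, 0, 0, 1, 0], [1, 0, 0, 1, 0], [1, 0, 0, 1, 0], [1, 0, 0, 1, 0], [1, 0, 0, 0.8, 0], [1, 0, 0, 0.44, 0]]]'

```text
t: 36.25
position: [0.516, -0.2576, 0.06]
ee_rot: [-0.002, 0.078, 0.997, 0.001]
force: [0.3, 0.3, -0.2]
width: 0.0856
grip_force: 0.0
```

Request:
drive_tool --motion '[[[1, 0, 0, 0, 0], [1, 0, 0, 0, 0], [0.5, 0, 0, 0, 0], [0.3, 0, 0, 0, 0], [0, 0, 0, 0, 0], [0, 0, 0, 0, 0], [0, 0, 0, 0, 0], [0, 0, 0, 0, 0]]]'

```text
t: 37.05
position: [0.5187, -0.2592, 0.0634]
ee_rot: [0.001, 0.078, 0.997, -0.001]
force: [-0.1, -0.9, 4.8]
width: 0.0287
grip_force: 60.0
```

```bash
python3 - <<'E'
from h import *
hook(.014,s=-.158,z=.185)
E
```

```text
s -0.0591 lat -0.2233 z 0.0634
pos [ 0.5187 -0.2592  0.0634] yaw -0.1563 d units [ 3.598  9.075 -4.882] spin 0.323 F [-0.12 -0.87  4.76] w 0.0287 t 37.05
```

Request:
drive_tool --motion '[[[0, 0, 0, -0.2, 0], [0, 0, 0, -0.5, 0], [0, 0, 0, -0.9, 0], [0, 0.4, 0, -1, 0], [0, 0.8, 0.2, -1, 0], [0, 0.9, 0.5, -0.9, 0], [0, 0.8, 0.8, -0.35, 0], [0, 0.6, 1, 0, 0]]]'

```text
t: 37.85
position: [0.4411, -0.1833, 0.1861]
ee_rot: [0.001, 0.079, 0.997, -0.001]
force: [0.4, -0.1, -3.0]
width: 0.0287
grip_force: 59.5
```

Request:
drive_tool --motion '[[[0, 0.1, 1, 0, 0], [0, 0, 1, 0, 0], [0, 0, 1, 0, 0], [0, 0, 1, 0, 0], [0, 0, 1, 0, 0], [0, 0, 0.9, 0, 0], [0, 0, 0.5, 0, 0], [0, 0, 0.17, 0, 0.32]]]'

```text
t: 38.65
position: [0.4639, -0.0194, 0.1839]
ee_rot: [-0.0, 0.097, 0.995, 0.0]
force: [0.3, -0.1, -2.0]
width: 0.0285
grip_force: 59.6
```

Request:
drive_tool --motion '[[[0, 0, 0, 0, 0], [0, 0, 0, 0, 0], [0, 0, 0, 0, 0], [0, 0, 0, 0, 0], [0, 0, 0, 0, 0], [0, 0, 0, 0, 0], [0, 0, 0, 0, 0], [0, 0, 0, 0, 0]]]'

```text
t: 39.45
position: [0.4643, -0.0206, 0.1838]
ee_rot: [0.0, 0.097, 0.995, 0.0]
force: [-0.3, 0.3, -1.7]
width: 0.0287
grip_force: 59.6
```

```bash
python3 - <<'E'
from chk import *
np.set_printoptions(precision=4,suppress=True)
hook(.014,s=-.150,z=.1824); held("p1",.039,.0146)
E
```

```text
s -0.1587 lat 0.0002 z 0.1838
pos [ 0.4643 -0.0206  0.1838] yaw -0.1947 d units [-0.349 -0.009  0.055] spin 0.003 F [-0.29  0.25 -1.69] w 0.0287 t 39.45
front exp row at x=.018 222.2 px/2mm 3.6 [(206, -17), (207, -26), (208, -35), (209, -16), (210, -18), (220, -9), (222, 8), (225, 12), (226, 60), (227, 52)]
front exp row at x=.018 222.2 px/2mm 3.6 [(224, -10), (225, 27), (226, 67), (227, 40)]
front exp row at x=.018 222.2 px/2mm 3.6 [(225, 7), (226, 30), (227, 21)]
front exp row at x=.018 222.2 px/2mm 3.6 [(204, -14), (205, -10), (219, -18), (221, 8), (222, 14), (225, 14), (226, 35), (227, 10)]
row 217 exp cols 207.63708972885377 347.96944086089877 [(211, -50), (212, -61), (344, 23), (345, 24)]
```

Request:
drive_tool --motion '[[[0, -0.1, 0, 0.05, 0], [0, -0.2, 0, 0, 0], [0, -0.3, 0, 0, 0], [0, -0.3, 0, 0, 0], [0, -0.3, 0, 0, 0], [0, -0.3, 0, 0, 0], [0, -0.3, 0, 0, 0], [0, -0.2, 0, 0, 0]]]'

```text
t: 40.3
position: [0.5143, -0.0304, 0.1825]
ee_rot: [0.0, 0.097, 0.995, -0.0]
force: [-0.4, 0.5, -2.9]
width: 0.0284
grip_force: 59.6
```

Request:
drive_tool --motion '[[[0, -0.3, 0, 0, 0], [0, -0.3, 0, 0, 0], [0, -0.3, 0, 0, 0], [0, -0.3, 0, 0, 0], [0, -0.15, 0, 0, 0], [0, 0, 0, 0, 0], [0, 0, 0, 0, 0], [0, 0, 0, 0, 0]]]'

```text
t: 41.1
position: [0.546, -0.0367, 0.1824]
ee_rot: [-0.0, 0.097, 0.995, 0.0]
force: [0.4, 0.2, -2.4]
width: 0.0284
grip_force: 59.6
```

```bash
python3 - <<'E'
from h import *
hook(.0145,s=-.073,z=.1703)
E
```

```text
s -0.0749 lat 0.0003 z 0.1824
pos [ 0.546  -0.0367  0.1824] yaw -0.1945 d units [-0.077 -0.013  0.486] spin 0.004 F [ 0.41  0.22 -2.38] w 0.0284 t 41.1
```

Request:
drive_tool --motion '[[[0, -0.06, -0.01, 0.15, 0], [0, 0, 0, 0.2, 0], [0, 0, 0, 0.13, 0], [0, 0, 0, 0, 0], [0, -0.05, 0, 0, 0], [0, -0.05, 0, 0, 0], [0, -0.05, 0, 0, 0], [0, 0, 0, 0, 0]]]'

```text
t: 41.9
position: [0.552, -0.0381, 0.1707]
ee_rot: [0.0, 0.097, 0.995, -0.0]
force: [-0.1, 0.0, -1.8]
width: 0.0285
grip_force: 59.6
```

Request:
drive_tool --motion '[[[0, -0.05, 0, 0, 0], [0, -0.05, 0, 0, 0], [0, -0.03, 0, 0, 0], [0, -0.03, 0, 0, 0], [0, 0, 0, 0, 0], [0, 0, 0, 0, 0], [0, 0, 0, 0, 0], [0, 0, 0, 0, 0]]]'

```text
t: 42.7
position: [0.5555, -0.0388, 0.1705]
ee_rot: [0.0, 0.097, 0.995, -0.0]
force: [0.5, -0.3, -2.6]
width: 0.0287
grip_force: 59.5
```

```bash
python3 - <<'E'
from h import *
hook(.0145,s=-.060,z=.1703)
E
```

```text
s -0.0653 lat 0.0 z 0.1705
pos [ 0.5555 -0.0388  0.1705] yaw -0.1946 d units [-0.21  -0.001  0.009] spin 0.003 F [ 0.49 -0.34 -2.58] w 0.0287 t 42.7
```

Request:
drive_tool --motion '[[[0, -0.05, 0, 0, 0], [0, -0.05, 0, 0, 0], [0, -0.04, 0, 0, 0], [0, -0.03, 0, 0, 0], [0, 0, 0, 0, 0], [0, 0, 0, 0, 0], [0, 0, 0, 0, 0], [0, 0, 0, 0, 0]]]'

```text
t: 43.5
position: [0.5597, -0.0396, 0.1705]
ee_rot: [0.0, 0.097, 0.995, -0.0]
force: [-0.2, -0.3, -1.9]
width: 0.0287
grip_force: 59.5
```

Request:
drive_tool --motion '[[[0, -0.03, 0, 0, 0], [0, -0.03, 0, 0, 0], [0, -0.02, 0, 0, 0], [0, 0, 0, 0, 0], [0, 0, 0, 0, 0], [0, 0, 0, 0, 0], [0, 0, 0, 0, 0], [0, 0, 0, 0, 0]]]'

```text
t: 44.3
position: [0.5602, -0.0397, 0.1703]
ee_rot: [-0.001, 0.097, 0.995, 0.0]
force: [-5.2, 1.1, 1.1]
width: 0.0285
grip_force: 59.8
```

Request:
drive_tool --motion '[[[0, -0.04, 0, 0, 0], [0, -0.04, 0, 0, 0], [0, -0.04, 0, 0, 0], [0, -0.02, 0, 0, 0], [0, 0, 0, 0, 0], [0, 0, 0, 0, 0], [0, 0, 0, 0, 0], [0, 0, 0, 0, 0]]]'

```text
t: 45.1
position: [0.5603, -0.0398, 0.1701]
ee_rot: [-0.005, 0.097, 0.995, 0.0]
force: [-11.6, 2.5, 6.2]
width: 0.0289
grip_force: 60.5
```

```bash
python3 - <<'E'
from h import *
hook(.0145); print(state()["force"])
E
```

```text
s -0.0603 lat 0.0 z 0.1701
[-11.56678778   2.48148934   6.17810094]
```

The push reads 11.8 N along the rod at s = −60.3 mm, so it is home. I'll hold it, ease off, release and retreat.

Request:
drive_tool --motion '[[[0, 0, 0, 0, 0], [0, 0, 0, 0, 0], [0, 0, 0, 0, 0], [0, 0, 0, 0, 0], [0, 0, 0, 0, 0], [0, 0, 0, 0, 0], [0, 0, 0, 0, 0], [0, 0, 0, 0, 0]]]'

```text
t: 45.9
position: [0.5603, -0.0398, 0.1701]
ee_rot: [-0.005, 0.097, 0.995, 0.0]
force: [-11.5, 0.9, 5.9]
width: 0.0286
grip_force: 60.5
```

Request:
drive_tool --motion '[[[0, 0.06, 0, 0, 0], [0, 0.07, 0, 0, 0], [0, 0.03, 0, 0, 0], [0, 0, 0, 0, 0], [1, 0, 0, 0, 0], [1, 0, 0, 0, 0], [1, 0, 0, 0, 0], [1, 0, 0, 0, 0]]]'

```text
t: 46.7
position: [0.5621, -0.0401, 0.171]
ee_rot: [0.001, 0.097, 0.995, -0.0]
force: [0.4, -0.4, -0.4]
width: 0.0842
grip_force: 0.0
```

Request:
drive_tool --motion '[[[1, 0, 0, -0.3, 0], [1, 0, 0, -0.6, 0], [1, 0, 0, -1, 0], [1, 0, 0, -1, 0], [1, 0, 0, -1, 0], [1, 0, 0, -1, 0], [1, 0, 0, -0.5, 0], [1, 0, 0, 0, 0]]]'

```text
t: 47.5
position: [0.5627, -0.0402, 0.3082]
ee_rot: [0.003, 0.097, 0.995, -0.0]
force: [0.2, -0.3, 0.4]
width: 0.0853
grip_force: 0.0
```

```bash
python3 - <<'E'
from chk import *
hook(.0145)
pickle.dump(cal("wrist"),open("q1.pkl","wb"));save("wrist","q1.png")
h=np.array([np.cos(HY),np.sin(HY)])
print("small");check("q1",(*(STOP-.06*h),.1845),HY,.039)
print("mid");check("q1",(*(STOP-.03*h),.1925),HY,.047)
E
```

```text
s -0.0579 lat 0.0001 z 0.3082
small
col 242 exp front,back 176.6 206.4 [(169, -23), (170, -28), (171, -28), (172, -11), (175, 43), (176, 73), (205, -44), (206, -60), (207, 50), (208, 64), (224, -16), (225, -65)]
col 254 exp front,back 176.6 206.4 [(164, -40), (165, -76), (166, 22), (175, 47), (176, 58), (204, -11), (205, -58), (206, -42), (207, 49), (208, 65), (220, -9), (221, -35)]
col 301 exp front,back 176.6 206.4 [(164, -26), (165, -19), (166, 11), (175, 23), (176, 28), (205, -28), (206, -20), (207, 20), (208, 36)]
col 313 exp front,back 176.7 206.4 [(168, -8), (169, -13), (175, 23), (176, 29), (204, -13), (205, -56), (206, 13), (207, 21), (208, 36)]
row 203 exp cols 238.6 317.1 [(231, -32), (232, -73), (238, 49), (239, 54), (287, -10), (288, -45), (289, -18), (316, -12), (317, -43), (322, 19), (323, 16)]
lug exp base/top rows 183.7 190.1 [(172, -13), (173, -57), (175, 48), (176, 62), (182, -18), (183, -94), (188, 42), (189, 75), (205, -11), (206, -64), (208, 81), (214, -41), (215, -62), (223, 42), (224, 73)]
lug exp cols 260.9 294.8 [(238, 13), (260, -17), (261, -78), (262, -17)
[... 483 characters left out ...]
(207, 20), (208, 37), (236, -17), (237, -32), (239, 18), (240, 33)]
col 320 exp front,back 208.7 237.5 [(197, -10), (207, 18), (208, 37), (235, -8), (236, -34), (237, -14), (239, 17), (240, 35)]
row 234 exp cols 230.7 325.0 [(222, -23), (223, -64), (224, -12), (229, 10), (230, 29), (323, -13), (324, -39), (329, 11), (330, 23)]
lug exp base/top rows 215.5 225.0 [(205, -11), (206, -64), (208, 81), (214, -41), (215, -62), (223, 42), (224, 73), (232, -37), (233, -33), (245, -7), (246, -34), (258, 20), (259, 26)]
lug exp cols 261.0 294.7 [(245, -15), (246, -65), (253, 29), (254, 52), (258, -19), (259, -83), (260, -11), (270, -11), (272, 14), (283, 14), (290, -15), (291, 14), (292, 29), (293, 11)]
```

All three flanges sit within about 1 px (1 mm) of home, and the gripper is clear above them.

```bash
python3 -c "
from bench import workorder
print(workorder.sign_off())"
```

```text
the job is handed in; nothing more can be done
None
```

The three flanges hang nested on the hook, largest to smallest; each was pressed home with about 12 N, then released, and the job was handed in after about 48 s.

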